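Sort a pile of returned laptop accessories

TASK

Take the pile of returned accessories apart and put each thing away: the round tub upright in the larger compartment of the grey divided box, the USB stick flat in its smaller compartment, the power adapter flat on the floor of the steel tray, inside its rim, and the external drive case flat on the felt pad, centred and with its long sides along the pad's long sides. Do not tip over the tub, the adapter or the drive case on the way, and leave the screw dish and the tape measure where they are.

Things in the scene. Friction and masses are not known exactly. Their poses are not given: they have to be found in the camera images.
- drive_center (a point): black external drive case, a plain block 62 x 112 x 24 mm with a small pale sticker, at the bottom of the pile; the point is its centre (12 mm above its underside), x along the 62 mm side, y along the 112 mm side, z up. 0.13 to 0.27 kg
- adapter_center (a point): black power adapter brick, 50 x 108 x 30 mm, lying crosswise on the drive case with its ends overhanging; the point is its centre (15 mm above its underside), x along the 50 mm side, y along the 108 mm side, z up. 0.17 to 0.34 kg
- tub_center (a point): small round flux tub, amber with a black lid, 29 mm high; lid 48 mm in diameter (upper 11 mm), body 44 mm; it stands on the +y half of the adapter, about 27 mm from the adapter's centre; the point is its centre (14.5 mm above its underside), z up
- stick_center (a point): black USB stick with a metal plug, 52 x 18 x 8 mm, lying on the -y half of the adapter, about 27 mm from the adapter's centre, roughly along the adapter's length; the point is its centre (4 mm above its underside), x along the 52 mm length towards the plug, z up
- parts_box: grey open box with one divider, fixed, 108 (x) x 166 (y) x 18 mm high, walls and divider 4 mm thick and all 18 mm high, floor 3 mm, a blank white label holder on its -x side; origin at the centre of its underside. The larger compartment, 100 (x) x 88 (y) mm inside, has its centre at x = 0, y = +35 mm; the smaller, 100 (x) x 66 (y) mm inside, at x = 0, y = -46 mm
- steel_tray: shallow tray of bare sheet steel, fixed, 106 (x) x 150 (y) mm outside, 100 x 144 mm inside, with a low rim 8 mm high all round; floor 1.5 mm thick; origin at the centre of its underside
- felt_pad: flat grey felt pad, fixed, 100 (x) x 150 (y) x 3 mm; origin at the centre of its underside
- screw_dish: bystander to leave alone: loose round steel dish of small screws, 85 mm in diameter, 18 mm high; origin at the centre of its underside
- tape: bystander to leave alone: loose yellow tape measure standing on the bench, 31 x 63 x 52 mm high; origin at the centre of its underside

How it is judged:
By the outcome, as a careful person would: the job done as asked, in the order asked, and still so for the second after the job is handed in, with the robot touching nothing.
It also fails if it takes over 106 s, if anything falls off the work surface, if the arm or the gripper's body presses on something with over 40 N, if the wrist force passes 120 N, or if a joint passes its speed limit or range.

ROBOT

A 6-joint arm with a two-finger parallel gripper is mounted at the origin on a cart in front of the work surface, level with it; the furniture and walls round the work are solid. World frame = base frame: x ahead of the robot, y to its left, z up, the work surface at z = 0. Lengths are in m, angles in rad, forces in N, time in s.
With the tool pointing down it reaches from about 0.35 to 0.875 m from the base axis. Payload 4.2 kg.
Tool frame: the origin (TCP) lies at the centre of the arm's flange, where the gripper is bolted on; the fingertips stand 182 mm ahead of it and the grasp point (between the pads) lies 164 mm ahead of it; z points along the fingers, y is the line along which they close (so a half turn about z gives the same grasp; the last joint's range is limited). The gripper opens to 87 mm and grips with 3 to 60 N. Pads are 19 mm wide; open, the fingers measure 117 mm over their backs; the gripper's body (75 mm by 190 mm) begins 51 mm behind the grasp point.
Start: joints at [-1.021, 0.385, 0.008, 0, -1.194, -0.259], TCP at [0.179, -0.599, 0.405] pointing down, gripper open.
Joint ranges: [-3.14, 3.14], [-1.21, 2.06], [-1.07, 1.41], [-3.16, 2.05], [-2.99, -0.16], [-3.1, 3.1]. Speed limits (rad/s): [2.79, 2.79, 3.14, 3.14, 3.14, 3.14].

INTERFACE

Orientations are given as a unit quaternion [x, y, z, w].
In Python, from workcell import readout, viewer, ticket gives the robot as it stands. The module is installed in compiled form; this text tells all that it offers.
- The arm moves only by the tool jog_arm, never from a script. Its argument "deltas" is a list of rows, each an object of numbers: "dx", "dy", "dz": the shift along the tool's x, y, z in mm; "rx", "ry", "rz": the turn, a rotation vector about the tool's x, y, z in rad. A call has 1 to 5 rows; each row is the pose to reach, as a shift and turn from the pose commanded when the call began, along the tool's axes at that moment; what a row does not reach only later rows make up. A row lasts 1/12 s, in which the tool goes at most 41.7 mm and 7.16 degrees, less where a joint would pass 70% of its speed; a pose out of reach is approached as far as the arm can. A call with a gripper value outside its range is refused whole. "fingers" is the opening in per cent of the stroke, from 0 (shut) to 100 (fully open), set as the call begins (left out, the last holds). The fingers move at their own pace and stop on an object; "newtons" is the grip in N (left out, the last holds). Time passes only in rows, so rows that repeat a pose let the fingers close. It gives the time, the measured TCP pose, the force, the opening and the grip force at its end, in the units of the state.
- readout.state(): the state, without advancing time (a new reading comes with each control period).
- viewer.grab_frame(name): name is "scene" or "top"; returns the picture (400x640x3 uint8, blue, green, red); there is no depth.
- viewer.camera_model(name): a dict with "vfov" (degrees; the focal length in pixels is half the picture's height over the tangent of half this angle, whatever the lens; pixels are square), "cx", "cy" (the principal point, pixels), "dist" ([k1, k2, p1, p2, k3] as OpenCV has them; the pictures are not rectified), "R" (3x3) and "t" (3): a world point X has camera coordinates R X + t. Camera axes: x right, y down, z forward; pixel columns grow to the right and rows downward; lengths in m; the calibration is good to about 2 mm. A picture is of the moment at which its call begins. camera_model takes no time and is no camera call.
- ticket.sign_off(): hands the job in; it is judged then, once.
The state is a dict: "t": time; "joint_positions": joint angles; "qvel": joint speeds; "tau": joint torques, N m; "tcp_pos": TCP position; "tcp_rot": TCP orientation; "wrist_force": force on the tool from outside, world axes, zero at the start; "wrist_torque": the same for the moment, N m; "finger_gap": opening from 0.0 (shut) to 1.0 (fully open); "finger_force": force on a finger pad.
Only numpy, scipy, OpenCV 4.12 (cv2) and the standard library are available. Lean on these libraries where they do the work, as an engineer would, in place of code of your own. Each camera call takes 0.05 s, during which the arm holds its last target. There are 200 camera calls.

## Working session

There is one attempt and no reset: what is moved stays moved. The work goes in short steps, Python scripts to look and compute and a tool call to move; the robot and the scene stay as the last step left them, time stands still between calls to the robot, and variables do not carry over. Pictures are saved under pics/ and viewed, at most 14 in all, crops included, and the job is handed in when it is done.

Besides the shell and the picture viewer there is one more tool, called as name(argument=value, ...), one argument or row to a line, values as JSON. jog_arm: Moves the arm, as the interface text tells. Its arguments: {"type":"object","properties":{"deltas":{"type":"array"},"fingers":{"type":"number"},"newtons":{"type":"number"}},"required":["deltas"]}

```bash
mkdir -p pics; python3 - <<'E'
from workcell import readout, viewer
import cv2
for n in("scene","top"):
    f=viewer.grab_frame(n); cv2.imwrite(f"pics/{n}0.png",f); m=viewer.camera_model(n); print(n,m)
print(readout.state())
E
```

```text
scene {'vfov': 45.37397785353651, 'cx': 317.61183507547975, 'cy': 196.75945678454366, 'dist': array([-0.07278565,  0.        ,  0.        ,  0.        ,  0.        ]), 'R': array([[-0.70491992, -0.70927134, -0.00469917],
       [-0.30409634,  0.30820284, -0.90140802],
       [ 0.64079117, -0.63399147, -0.43294514]]), 't': array([0.33374247, 0.24542647, 0.76612338])}
top {'vfov': 45.42875725730362, 'cx': 322.44865865961265, 'cy': 201.98684737225514, 'dist': array([-0.0827635,  0.       ,  0.       ,  0.       ,  0.       ]), 'R': array([[-3.34228920e-03, -9.99785498e-01,  2.04398350e-02],
       [-9.93367653e-01,  9.70214356e-04, -1.14977236e-01],
       [ 1.14932742e-01, -2.06885581e-02, -9.93157816e-01]]), 't': array([-0.05671311,  0.54874694,  1.0690479 ])}
{'t': 0.1, 'joint_positions': array([-1.02136524e+00,  3.85487706e-01,  6.77492024e-03, -3.99138318e-04,
       -1.19403475e+00, -2.58603122e-01]), 'qvel': array([ 0.00212561, -0.00123413,  0.00361775,  0.00134979, -0.00020109,
       -0.00082493]), 'tau': array([ 1.36243225e-04, -3.91688740e+01,  1.87934893e+01,  4.23186332e+00,
        1.34960367e-02, -7.96550921e-05]), 'tcp_pos': array([ 0.17919694, -0.59857457,  0.40377398]), 'tcp_rot': array([-1.44829158e-01,  9.89456178e-01,  9.69982148e-04, -2.12960481e-04]), 'wrist_force': array([ 0.90091574,  1.33586705, -0.05374287]), 'wrist_torque': array([ 0.02610262, -0.04941814, -0.01432339]), 'finger_force': 0.0, 'finger_gap': 1.0021063448108722}
```

View pics/scene0.png

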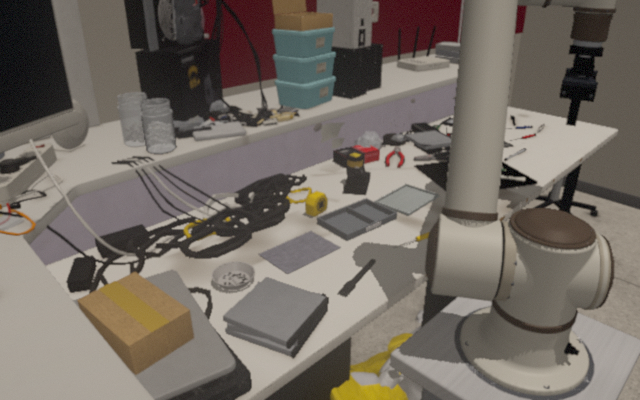

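View pics/top0.png

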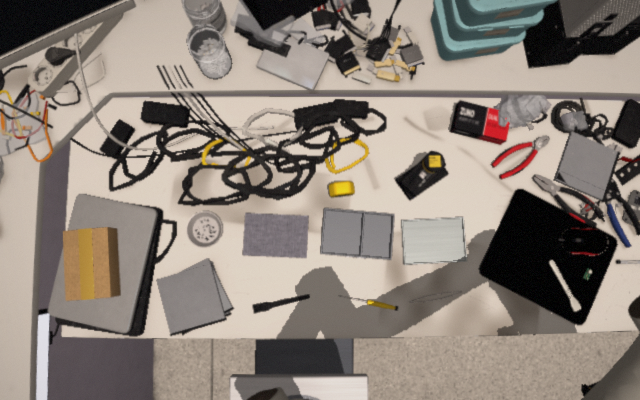

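The scene view shows the pile at about (355,175), box at (357,218), tray at (408,200), pad at (300,250), tape at (316,203) and dish at (233,277). In the top view the pile is at (422,175), box (357,233), tray (434,240), pad (276,235), tape (341,188) and dish (205,229). I'll zoom in on the pile.

```bash
python3 - <<'E'
import cv2,numpy as np
a=cv2.imread("pics/top0.png")[140:210,380:470]; b=cv2.imread("pics/scene0.png")[140:205,320:400]
g=lambda i:cv2.resize((255*(i/255.)**.5).astype(np.uint8),(400*i.shape[1]//i.shape[1],400*i.shape[0]//i.shape[1]),interpolation=cv2.INTER_CUBIC)
a,b=g(a),g(b);h=max(len(a),len(b))
p=lambda i:cv2.copyMakeBorder(i,0,h-len(i),0,0,0)
cv2.imwrite("pics/z0.png",np.hstack([p(a),p(b)]))
c=cv2.imread("pics/top0.png")[170:280,230:480]
cv2.imwrite("pics/z1.png",cv2.resize(c,None,fx=3.2,fy=3.2,interpolation=cv2.INTER_CUBIC))
E
```

```text
(no output)
```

View pics/z0.png

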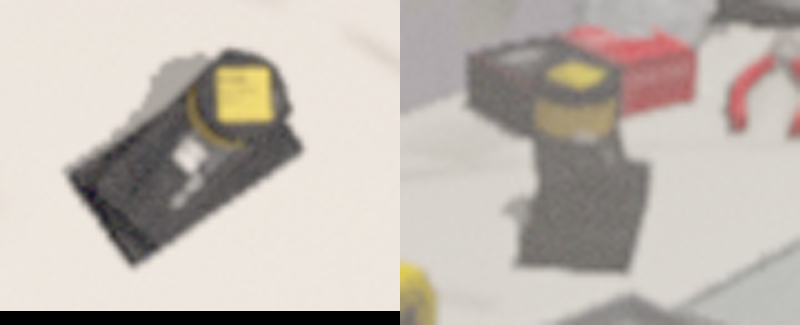

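View pics/z1.png

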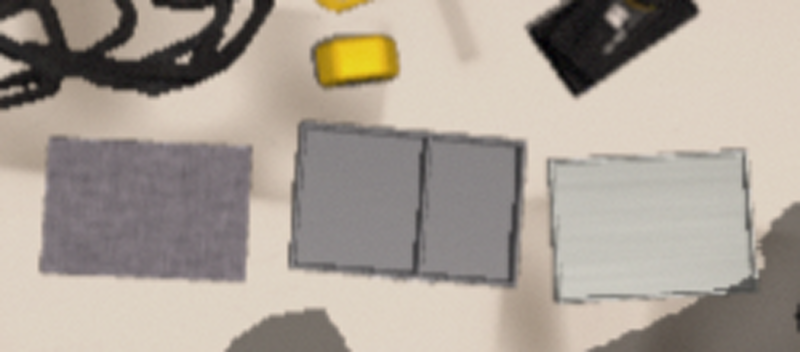

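The crop (left: top, right: scene) shows the tub's lid with yellow label at crop (245,95), amber body, the stick's plug near (180,195) and a pale patch at (188,155). The black-on-black edges need a contrast stretch. The fixtures are clear: pad, box (divider, smaller compartment to the right, i.e. -y) and tray.

```bash
python3 - <<'E'
import cv2,numpy as np
from workcell import viewer
A=np.mean([viewer.grab_frame("top") for _ in range(6)],0); B=np.mean([viewer.grab_frame("scene") for _ in range(6)],0)
np.save("top0.npy",A);np.save("scene0.npy",B)
def g(i): 
    i=np.clip((i-5)/75,0,1)**.6*255
    i=cv2.resize(i.astype(np.uint8),(400,400*i.shape[0]//i.shape[1]),interpolation=cv2.INTER_CUBIC); return cv2.copyMakeBorder(i,0,400-len(i),0,0,0)
cv2.imwrite("pics/z2.png",np.hstack([g(A[145:205,390:455]),g(B[145:200,335:380])[:400]]) if 0 else np.hstack([g(A[145:205,390:455]),g(B[148:198,330:382])]))
E
```

```text
(no output)
```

View pics/z2.png

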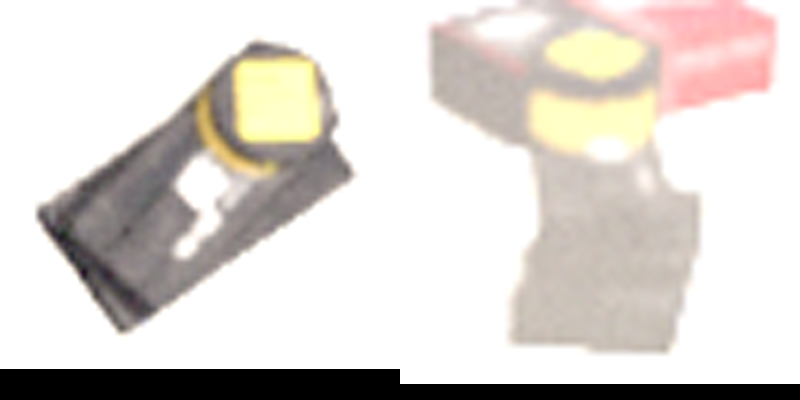

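The stretched crop shows, in the top view, a dark rectangle at corners (396,179), (410,199), (447,173) with the tub at (435,162). In the scene view a narrow block stands under the tub and a wider one is nearer. I need the dark-range edges.

```bash
cat > h.py <<'E'
import numpy as np,cv2
from workcell import viewer,readout
def K(m): f=200/np.tan(np.radians(m["vfov"]/2)); return np.array([[f,0,m["cx"]],[0,f,m["cy"]],[0,0,1]])
def ray(n,uv):
    m=viewer.camera_model(n); p=cv2.undistortPoints(np.array(uv,float).reshape(-1,1,2),K(m),m["dist"])[:,0]
    return -m["R"].T@m["t"], np.c_[p,np.ones(len(p))]@m["R"]
def onz(n,uv,z):
    c,d=ray(n,uv); return c+d*((z-c[2])/d[:,2])[:,None]
def proj(n,X):
    m=viewer.camera_model(n); return cv2.projectPoints(np.array(X,float).reshape(-1,1,3),cv2.Rodrigues(m["R"])[0],m["t"],K(m),m["dist"])[0][:,0]
def rect(c,yaw,w,h,z):
    a=np.array([[w,h],[-w,h],[-w,-h],[w,-h]])/2; R=np.array([[np.cos(yaw),-np.sin(yaw)],[np.sin(yaw),np.cos(yaw)]])
    return np.c_[a@R.T+c,np.full(4,z)]
E
python3 - <<'E'
from h import *
A=np.load("top0.npy");B=np.load("scene0.npy")
c=A[145:205,390:455].mean(2);d=B[148:198,335:380].mean(2)
print(np.percentile(c,[1,5,10,20,30,40,50]).round(),np.percentile(d,[1,5,10,20,30,40,50]).round())
def g(i,lo,hi): return cv2.resize((np.clip((i-lo)/(hi-lo),0,1)*255).astype(np.uint8),(400,400*i.shape[0]//i.shape[1]),interpolation=cv2.INTER_CUBIC)
p=lambda i:cv2.copyMakeBorder(i,0,450-len(i),0,0,0)
cv2.imwrite("pics/z3.png",np.hstack([p(g(c,8,45)),p(g(d,20,55))]))
o=np.array([[40,210],[125,330],[352,172]])/6.15+[390,145]
for z in(0,.024,.054): q=onz("top",o,z);print(z,q[:,:2].round(3).tolist(),np.linalg.norm(np.diff(q,axis=0),axis=1).round(3))
E
```

```text
[ 15.  24.  29.  36.  92. 165. 207.] [48. 50. 52. 54. 58. 72. 85.]
0 [[0.607, -0.236], [0.56, -0.269], [0.623, -0.361]] [0.057 0.111]
0.024 [[0.603, -0.232], [0.557, -0.264], [0.618, -0.354]] [0.056 0.109]
0.054 [[0.598, -0.227], [0.554, -0.258], [0.613, -0.345]] [0.054 0.106]
```

View pics/z3.png

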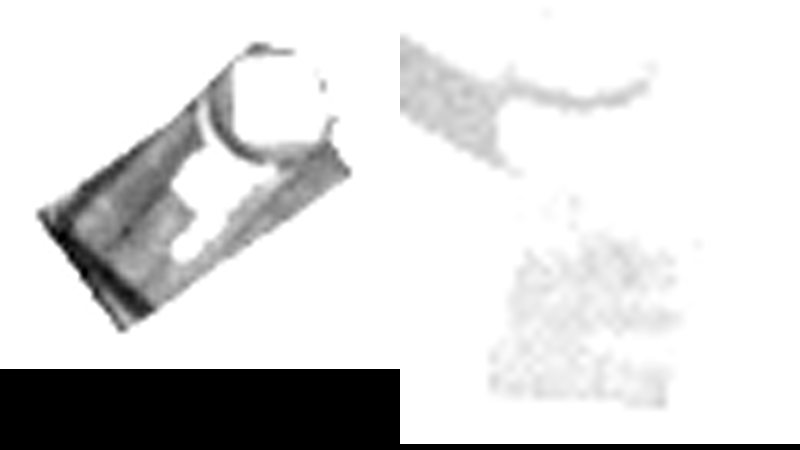

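```bash
cat >> h.py <<'E'
def tri(a,b):
    (c1,d1),(c2,d2)=ray("top",[a]),ray("scene",[b]); d1=d1[0]/np.linalg.norm(d1);d2=d2[0]/np.linalg.norm(d2)
    s=np.linalg.lstsq(np.c_[d1,-d2],c2-c1,rcond=None)[0]; p,q=c1+s[0]*d1,c2+s[1]*d2
    return (p+q)/2,np.linalg.norm(p-q)
E
python3 - <<'E'
from h import *
c=[]
for n,(x0,x1,y0,y1) in(("top",(410,460,145,185)),("scene",(335,380,148,165))):
    I=np.load(n+"0.npy").astype(np.float32); hsv=cv2.cvtColor(I.astype(np.uint8),cv2.COLOR_BGR2HSV)
    m=np.zeros(I.shape[:2],np.uint8); m[y0:y1,x0:x1]=cv2.inRange(hsv,(20,110,150),(35,255,255))[y0:y1,x0:x1]
    k,l,s,ce=cv2.connectedComponentsWithStats(m); j=1+s[1:,4].argmax(); print(n,s[1:].tolist(),ce[j]); c.append(ce[j])
print(tri(*c))
# candidate hypotheses into scene
o=np.array([[40,210],[125,330],[352,172]])/6.15+[390,145]
for z in(0,.024,.054):
    print(z,((proj("scene",onz("top",o,z))-[330,148])*400/52).round().tolist())
E
```

```text
top [[429, 156, 12, 11, 124]] [434.41129032 161.13709677]
scene [[353, 153, 6, 4, 16]] [355.375 154.5  ]
(array([ 0.63437661, -0.3084034 ,  0.08347487]), np.float64(0.0006782890450545704))
0 [[111.0, 341.0], [272.0, 353.0], [302.0, 230.0]]
0.024 [[113.0, 286.0], [272.0, 298.0], [301.0, 179.0]]
0.054 [[115.0, 215.0], [272.0, 226.0], [301.0, 115.0]]
```

The top-view crop shows a dark end strip and a second, slightly rotated block on top; the scene crop is too bright in this range. One more, better scaled.

```bash
python3 - <<'E'
from h import *
A=np.load("top0.npy");B=np.load("scene0.npy")
def g(i,lo,hi): return cv2.resize((np.clip((i-lo)/(hi-lo),0,1)*255).astype(np.uint8),(400,450),interpolation=cv2.INTER_CUBIC)
cv2.imwrite("pics/z4.png",np.hstack([g(A[150:204,392:440],12,70),g(B[156:201,338:378],44,85)]))
E
```

```text
(no output)
```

View pics/z4.png

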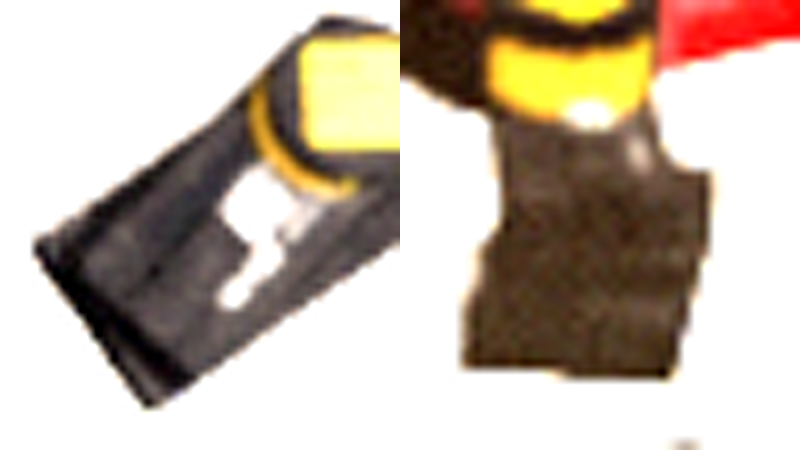

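```bash
cat > ov.py <<'E'
from h import *
def overlay(fn,boxes,rois=(("top",(150,204,392,456)),("scene",(146,201,333,388))),src="0",rng={"top":(12,90),"scene":(44,110)}):
    out=[]
    for n,(y0,y1,x0,x1) in rois:
        I=np.load(f"{n}{src}.npy")[y0:y1,x0:x1]; lo,hi=rng[n]; s=400/(x1-x0)
        I=cv2.resize((np.clip((I-lo)/(hi-lo),0,1)*255).astype(np.uint8),None,fx=s,fy=s,interpolation=cv2.INTER_CUBIC)
        for c,yaw,w,h,z0,z1,col in boxes:
            q=[((proj(n,rect(c,yaw,w,h,z))-[x0,y0]+.5)*s).round().astype(int) for z in(z0,z1)]
            for k in q: cv2.polylines(I,[k.reshape(-1,1,2)],True,col,1)
            for a,b in zip(*q): cv2.line(I,tuple(map(int,a)),tuple(map(int,b)),col,1)
        out.append(cv2.copyMakeBorder(I,0,max(0,420-len(I)),0,0,0)[:420])
    cv2.imwrite(fn,np.hstack(out))
E
python3 - <<'E'
from ov import *
for n,(x0,x1,y0,y1),t in(("top",(385,460,140,210),100),("scene",(343,385,160,205),110)):
    I=np.load(n+"0.npy").mean(2); m=np.zeros(I.shape,np.uint8); m[y0:y1,x0:x1]=(I<t)[y0:y1,x0:x1]*255
    cs=max(cv2.findContours(m,0,1)[0],key=cv2.contourArea); print(n,cv2.approxPolyDP(cs,1.6,True)[:,0].tolist())
u=np.array([.57,-.83]);u/=np.linalg.norm(u);v=np.array([-u[1],u[0]])
yaw=np.arctan2(u[1],u[0])-np.pi/2
P2=np.array([.560,-.269]); dc=P2+u*.056+v*.031; tub=np.array([.6344,-.3084]); ac=tub-.027*u
print(dc,np.degrees(yaw),ac)
overlay("pics/o1.png",[(dc,yaw,.062,.112,0,.024,(0,255,0)),(ac,yaw,.05,.108,.024,.054,(0,128,255))])
E
```

```text
top [[439, 153], [430, 151], [416, 164], [395, 178], [409, 199], [447, 174], [443, 158]]
scene [[343, 160], [343, 167], [347, 169], [348, 176], [343, 181], [343, 192], [365, 194], [369, 173], [364, 170], [363, 164], [377, 160]]
[ 0.61725629 -0.29761325] -145.52078431387437 [ 0.6191151  -0.28614305]
```

View pics/o1.png

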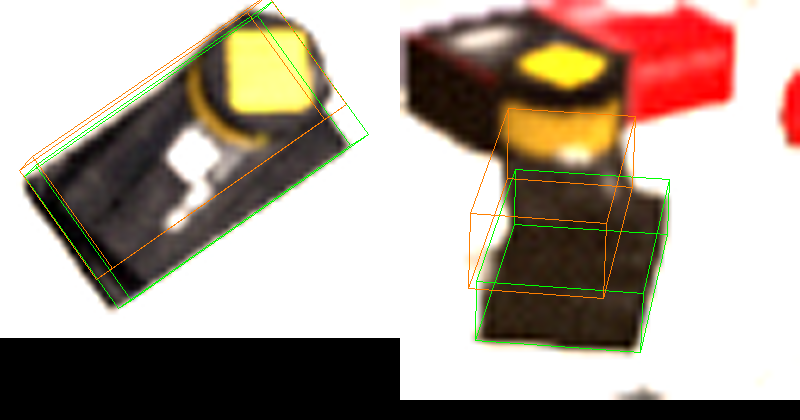

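The overlay shows the bottom block (drive, about -55° axis) fits, and the adapter sits on it rotated about 10° (bend in the outline at top (416,164), slope 0.93), with the tub at its far end. Now the fixtures and the bright patches on the stick.

```bash
cat >> h.py <<'E'
def go(x,y,z,az):
    "grasp point target (m), azimuth of tool y (deg); prints tool-axis deltas"
    from scipy.spatial.transform import Rotation as Ro
    s=readout.state(); R=Ro.from_quat(s["tcp_rot"]); a=np.radians(az); yv=np.array([np.cos(a),np.sin(a),0]); zv=np.array([0,0,-1.])
    T=Ro.from_matrix(np.c_[np.cross(yv,zv),yv,zv])
    print("t",round(s["t"],2),"d",(R.inv().apply(np.array([x,y,z+.164])-s["tcp_pos"])*1000).round(1),"r",(R.inv()*T).as_rotvec().round(3))
E
python3 - <<'E'
from h import *
F={"box":([[300,122],[525,140],[515,285],[290,268]],.018),"pad":([[48,137],[252,145],[246,282],[40,272]],.003),"tray":([[548,158],[745,150],[757,290],[557,302]],.008)}
for k,(c,z) in F.items():
    q=onz("top",np.array(c)/3.2+[230,170]-.34,z)[:,:2]; y=(q[0]+q[3]-q[1]-q[2])/2; x=(q[0]+q[1]-q[2]-q[3])/2
    print(k,q.mean(0).round(4),"yaw y",round(np.degrees(np.arctan2(y[1],y[0]))-90,1),"yaw x",round(np.degrees(np.arctan2(x[1],x[0])),1),np.linalg.norm(y).round(3),np.linalg.norm(x).round(3))
p=np.array([[190,155],[175,225],[205,195],[240,160]])/6.25+[392,150]
print(onz("top",p,.062)[:,:2].round(4).tolist(), onz("top",p,.054)[:,:2].round(4).tolist())
print(onz("top",[[416,164],[430,151]],.054)[:,:2],onz("top",[[395,178],[409,199],[447,174]],.024)[:,:2])
go(.634,-.308,.16,43)
E
```

```text
box [ 0.4771 -0.1384] yaw y -4.6 yaw x -4.6 0.164 0.106
pad [0.4744 0.0521] yaw y -2.6 yaw x -2.6 0.151 0.1
tray [ 0.4612 -0.32  ] yaw y 2.5 yaw x 2.8 0.149 0.105
[[0.6072, -0.285], [0.5815, -0.2788], [0.5925, -0.2901], [0.6054, -0.3034]] [[0.6086, -0.2869], [0.5827, -0.2806], [0.5938, -0.292], [0.6068, -0.3054]]
[[ 0.63377516 -0.27277809]
 [ 0.66444694 -0.30638073]] [[ 0.60611508 -0.22867331]
 [ 0.55641173 -0.26059715]
 [ 0.61592573 -0.35295087]]
t 0.7 d [-519.1  148.1   80.8] r [-0.     0.     1.111]
```

jog_arm(
  deltas=[
    {"dx":-173,"dy":49,"dz":0},
    {"dx":-173,"dy":49,"dz":0},
    {"dx":-173,"dy":49,"dz":0},
    {"dx":-173,"dy":49,"dz":0},
    {"dx":-173,"dy":49,"dz":0},
  ],
  fingers=100,
  newtons=15,
)

```text
$.deltas[0]: bad value
```

jog_arm(
  deltas=[
    {"dx":-173,"dy":49,"dz":0},
    {"dx":-173,"dy":49,"dz":0},
    {"dx":-173,"dy":49,"dz":0},
    {"dx":-173,"dy":49,"dz":0},
    {"dx":-173,"dy":49,"dz":0},
  ],
)

```text
$.deltas[0]: bad value
```

jog_arm(
  deltas=[
    {"dx":-173,"dy":50,"dz":0,"rz":0.55},
    {"dx":-173,"dy":50,"dz":0,"rz":0.55},
    {"dx":-173,"dy":50,"dz":0,"rz":0.55},
    {"dx":-173,"dy":50,"dz":0,"rz":0.55},
    {"dx":-173,"dy":50,"dz":0,"rz":0.55},
  ],
)

```text
$.deltas[0]: bad value
```

jog_arm(
  deltas=[
    {"rz":0.56},
    {"rz":0.56},
    {"rz":0.56},
    {"rz":0.56},
    {"rz":0.56},
  ],
)

```text
$.deltas[0]: bad value
```

```bash
python3 -c "
from h import *
go(.634,-.308,.11,43);go(.634,-.308,.0765,43)"
```

```text
t 0.7 d [-519.1  148.1  130.8] r [-0.     0.     1.111]
t 0.7 d [-519.1  148.1  164.3] r [-0.     0.     1.111]
```

jog_arm(
  deltas=[
    {"dx":-173,"dy":49,"dz":0,"rx":0,"ry":0,"rz":0},
    {"dx":-173,"dy":49,"dz":0,"rx":0,"ry":0,"rz":0},
    {"dx":-173,"dy":49,"dz":0,"rx":0,"ry":0,"rz":0},
    {"dx":-173,"dy":49,"dz":0,"rx":0,"ry":0,"rz":0},
    {"dx":-173,"dy":49,"dz":0,"rx":0,"ry":0,"rz":0},
  ],
  fingers=100,
  newtons=15,
)

```text
t: 1.12
tcp_pos: [0.3344, -0.4998, 0.4049]
tcp_rot: [-0.147, 0.989, -0.0, 0.001]
wrist_force: [-0.9, 0.1, -0.3]
finger_gap: 1.007
finger_force: 0.0
```

jog_arm(
  deltas=[
    {"dx":-173,"dy":49,"dz":0,"rx":0,"ry":0,"rz":0},
    {"dx":-173,"dy":49,"dz":0,"rx":0,"ry":0,"rz":0},
    {"dx":-173,"dy":49,"dz":0,"rx":0,"ry":0,"rz":0},
    {"dx":-173,"dy":49,"dz":0,"rx":0,"ry":0,"rz":0},
    {"dx":-173,"dy":49,"dz":0,"rx":0,"ry":0,"rz":0},
  ],
)

```text
t: 1.53
tcp_pos: [0.4863, -0.4031, 0.4045]
tcp_rot: [-0.147, 0.989, -0.0, 0.001]
wrist_force: [0.4, -0.2, -0.3]
finger_gap: 0.999
finger_force: 0.0
```

jog_arm(
  deltas=[
    {"dx":-173,"dy":50,"dz":0,"rx":0,"ry":0,"rz":0.55},
    {"dx":-173,"dy":50,"dz":0,"rx":0,"ry":0,"rz":0.55},
    {"dx":-173,"dy":50,"dz":0,"rx":0,"ry":0,"rz":0.55},
    {"dx":-173,"dy":50,"dz":0,"rx":0,"ry":0,"rz":0.55},
    {"dx":-173,"dy":50,"dz":0,"rx":0,"ry":0,"rz":0.55},
  ],
)

```text
t: 1.95
tcp_pos: [0.6376, -0.3053, 0.4037]
tcp_rot: [0.13, 0.992, 0.0, 0.0]
wrist_force: [-0.4, 0.3, -0.0]
finger_gap: 1.002
finger_force: 0.0
```

jog_arm(
  deltas=[
    {"dx":0,"dy":0,"dz":0,"rx":0,"ry":0,"rz":0.56},
    {"dx":0,"dy":0,"dz":0,"rx":0,"ry":0,"rz":0.56},
    {"dx":0,"dy":0,"dz":0,"rx":0,"ry":0,"rz":0.56},
    {"dx":0,"dy":0,"dz":0,"rx":0,"ry":0,"rz":0.56},
    {"dx":0,"dy":0,"dz":0,"rx":0,"ry":0,"rz":0.56},
  ],
)

```text
t: 2.37
tcp_pos: [0.6338, -0.3087, 0.4045]
tcp_rot: [0.401, 0.916, -0.0, -0.0]
wrist_force: [-0.3, -0.0, 0.8]
finger_gap: 0.997
finger_force: 0.0
```

```bash
python3 -c "
from h import *
viewer.grab_frame('top');viewer.grab_frame('top')
go(.634,-.308,.11,43);go(.634,-.308,.0765,43)"
```

```text
t 2.47 d [  0.3   0.7 130.6] r [-0.    -0.     0.001]
t 2.47 d [  0.3   0.7 164.1] r [-0.    -0.     0.001]
```

jog_arm(
  deltas=[
    {"dx":0,"dy":0,"dz":41,"rx":0,"ry":0,"rz":0},
    {"dx":0,"dy":0,"dz":82,"rx":0,"ry":0,"rz":0},
    {"dx":0,"dy":0,"dz":115,"rx":0,"ry":0,"rz":0},
    {"dx":0,"dy":0,"dz":132,"rx":0,"ry":0,"rz":0},
    {"dx":0,"dy":0,"dz":145,"rx":0,"ry":0,"rz":0},
  ],
)

```text
t: 2.88
tcp_pos: [0.6331, -0.3084, 0.2565]
tcp_rot: [0.398, 0.918, -0.0, -0.002]
wrist_force: [-0.3, 0.3, -0.3]
finger_gap: 1.001
finger_force: 0.0
```

jog_arm(
  deltas=[
    {"dx":0,"dy":0,"dz":10,"rx":0,"ry":0,"rz":0},
    {"dx":0,"dy":0,"dz":19,"rx":0,"ry":0,"rz":0},
    {"dx":0,"dy":0,"dz":19,"rx":0,"ry":0,"rz":0},
    {"dx":0,"dy":0,"dz":19,"rx":0,"ry":0,"rz":0},
  ],
)

```text
t: 3.22
tcp_pos: [0.6343, -0.3083, 0.2415]
tcp_rot: [0.398, 0.917, -0.0, 0.001]
wrist_force: [1.0, 0.5, 1.5]
finger_gap: 1.001
finger_force: 0.0
```

jog_arm(
  deltas=[
    {"dx":0,"dy":0,"dz":0,"rx":0,"ry":0,"rz":0},
    {"dx":0,"dy":0,"dz":0,"rx":0,"ry":0,"rz":0},
    {"dx":0,"dy":0,"dz":0,"rx":0,"ry":0,"rz":0},
    {"dx":0,"dy":0,"dz":0,"rx":0,"ry":0,"rz":0},
    {"dx":0,"dy":0,"dz":0,"rx":0,"ry":0,"rz":0},
  ],
  fingers=40,
  newtons=12,
)

```text
t: 3.63
tcp_pos: [0.634, -0.3081, 0.2413]
tcp_rot: [0.398, 0.917, 0.0, 0.0]
wrist_force: [0.3, -0.4, 0.4]
finger_gap: 0.704
finger_force: 0.0
```

jog_arm(
  deltas=[
    {"dx":0,"dy":0,"dz":0,"rx":0,"ry":0,"rz":0},
    {"dx":0,"dy":0,"dz":0,"rx":0,"ry":0,"rz":0},
    {"dx":0,"dy":0,"dz":0,"rx":0,"ry":0,"rz":0},
    {"dx":0,"dy":0,"dz":0,"rx":0,"ry":0,"rz":0},
    {"dx":0,"dy":0,"dz":0,"rx":0,"ry":0,"rz":0},
  ],
)

```text
t: 4.05
tcp_pos: [0.6341, -0.3081, 0.2409]
tcp_rot: [0.398, 0.917, 0.0, 0.0]
wrist_force: [0.2, 1.3, -0.0]
finger_gap: 0.538
finger_force: 12.0
```

jog_arm(
  deltas=[
    {"dx":0,"dy":0,"dz":-10,"rx":0,"ry":0,"rz":0},
    {"dx":0,"dy":0,"dz":-40,"rx":0,"ry":0,"rz":0},
    {"dx":0,"dy":0,"dz":-80,"rx":0,"ry":0,"rz":0},
    {"dx":0,"dy":0,"dz":-110,"rx":0,"ry":0,"rz":0},
    {"dx":0,"dy":0,"dz":-120,"rx":0,"ry":0,"rz":0},
  ],
)

```text
t: 4.47
tcp_pos: [0.6346, -0.3086, 0.3682]
tcp_rot: [0.398, 0.917, -0.0, 0.005]
wrist_force: [0.7, -0.4, 0.5]
finger_gap: 0.536
finger_force: 12.0
```

```bash
python3 -c "
from h import *
for n in('top','scene'):
  I=np.mean([viewer.grab_frame(n) for _ in range(3)],0); np.save(n+'1.npy',I)
go(.4799,-.1035,.19,-4.6)"
```

```text
t 4.77 d [254.3  27.3   5.2] r [-0.004 -0.003  0.832]
```

jog_arm(
  deltas=[
    {"dx":30,"dy":3,"dz":0,"rx":0,"ry":0,"rz":0},
    {"dx":70,"dy":7,"dz":0,"rx":0,"ry":0,"rz":0},
    {"dx":110,"dy":12,"dz":0,"rx":0,"ry":0,"rz":0},
    {"dx":150,"dy":16,"dz":0,"rx":0,"ry":0,"rz":0},
    {"dx":190,"dy":20,"dz":0,"rx":0,"ry":0,"rz":0},
  ],
)

```text
t: 5.18
tcp_pos: [0.5173, -0.1545, 0.3586]
tcp_rot: [0.399, 0.917, -0.001, -0.002]
wrist_force: [0.2, 0.9, 0.4]
finger_gap: 0.536
finger_force: 12.0
```

jog_arm(
  deltas=[
    {"dx":30,"dy":3,"dz":0,"rx":0,"ry":0,"rz":0.1},
    {"dx":50,"dy":6,"dz":0,"rx":0,"ry":0,"rz":0.2},
    {"dx":64,"dy":7,"dz":0,"rx":0,"ry":0,"rz":0.3},
    {"dx":64,"dy":7,"dz":0,"rx":0,"ry":0,"rz":0.4},
    {"dx":64,"dy":7,"dz":0,"rx":0,"ry":0,"rz":0.5},
  ],
)

```text
t: 5.6
tcp_pos: [0.4793, -0.1034, 0.3595]
tcp_rot: [0.614, 0.789, -0.001, -0.001]
wrist_force: [-0.3, 0.1, -1.3]
finger_gap: 0.533
finger_force: 12.0
```

jog_arm(
  deltas=[
    {"dx":0,"dy":0,"dz":0,"rx":0,"ry":0,"rz":0.1},
    {"dx":0,"dy":0,"dz":0,"rx":0,"ry":0,"rz":0.2},
    {"dx":0,"dy":0,"dz":0,"rx":0,"ry":0,"rz":0.3},
    {"dx":0,"dy":0,"dz":0,"rx":0,"ry":0,"rz":0.332},
    {"dx":0,"dy":0,"dz":0,"rx":0,"ry":0,"rz":0.332},
  ],
)

```text
t: 6.02
tcp_pos: [0.4756, -0.1708, 0.3531]
tcp_rot: [0.718, 0.695, 0.022, -0.021]
wrist_force: [-0.3, 0.6, 0.2]
finger_gap: 0.538
finger_force: 12.0
```

```bash
python3 - <<'E'
from ov import *
go(.4799,-.1035,.05,-4.6);go(.4799,-.1035,.0265,-4.6)
overlay("pics/o2.png",[],src="1")
E
```

```text
t 6.02 d [ 58.7   2.1 143. ] r [-0.001 -0.061  0.048]
t 6.02 d [ 57.3   2.1 166.5] r [-0.001 -0.061  0.048]
```

View pics/o2.png

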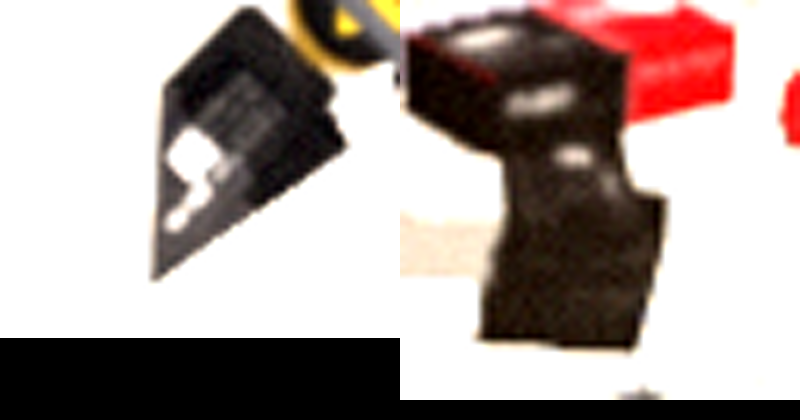

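The picture shows the tub gone from the pile, the arm hiding the pile's left part, and pale marks at crop (195,155) and (180,215). The wrist neared its joint limit on the last turn, so I'll place the tub with the fingers diagonal instead (az 40).

```bash
python3 - <<'E'
from h import *
print(readout.state()["joint_positions"].round(3))
go(.4799,-.1035,.19,40)
E
```

```text
[-0.04   0.233 -0.325 -0.072 -1.014 -3.096]
t 6.02 d [67.3  2.1  3.3] r [ 0.023 -0.059 -0.731]
```

jog_arm(
  deltas=[
    {"dx":0,"dy":0,"dz":0,"rx":0,"ry":0,"rz":-0.1},
    {"dx":0,"dy":0,"dz":0,"rx":0,"ry":0,"rz":-0.2},
    {"dx":0,"dy":0,"dz":0,"rx":0,"ry":0,"rz":-0.3},
    {"dx":0,"dy":0,"dz":0,"rx":0,"ry":0,"rz":-0.4},
    {"dx":0,"dy":0,"dz":0,"rx":0,"ry":0,"rz":-0.5},
  ],
)

```text
t: 6.43
tcp_pos: [0.4758, -0.1692, 0.3538]
tcp_rot: [0.52, 0.854, 0.027, -0.015]
wrist_force: [0.0, 0.4, -0.4]
finger_gap: 0.542
finger_force: 12.0
```

```bash
python3 - <<'E'
from h import *
viewer.grab_frame('top');viewer.grab_frame('top')
print(readout.state()["joint_positions"].round(3))
go(.4799,-.1035,.19,40)
E
```

```text
[-0.036  0.231 -0.325 -0.072 -1.014 -2.597]
t 6.53 d [56.6 33.4  4. ] r [ 0.036 -0.049 -0.227]
```

Commanded equals the reached pose. Applying the full correction.

jog_arm(
  deltas=[
    {"dx":30,"dy":17,"dz":2,"rx":0.018,"ry":-0.025,"rz":-0.11},
    {"dx":56.6,"dy":33.4,"dz":4,"rx":0.036,"ry":-0.049,"rz":-0.227},
    {"dx":56.6,"dy":33.4,"dz":4,"rx":0.036,"ry":-0.049,"rz":-0.227},
    {"dx":56.6,"dy":33.4,"dz":4,"rx":0.036,"ry":-0.049,"rz":-0.227},
    {"dx":56.6,"dy":33.4,"dz":4,"rx":0.036,"ry":-0.049,"rz":-0.227},
  ],
)

```text
t: 6.95
tcp_pos: [0.4801, -0.1036, 0.3547]
tcp_rot: [0.423, 0.906, 0.001, 0.001]
wrist_force: [-0.1, 0.1, -0.8]
finger_gap: 0.538
finger_force: 12.0
```

```bash
python3 - <<'E'
from h import *
viewer.grab_frame('top');viewer.grab_frame('top')
print(readout.state()["joint_positions"].round(3))
go(.4799,-.1035,.05,40)
go(.4799,-.1035,.0265,40)
E
```

```text
[ 0.117  0.203 -0.387 -0.    -0.978 -2.564]
t 7.05 d [  0.9   0.  140.8] r [ 0.002  0.001 -0.003]
t 7.05 d [  1.   -0.  164.3] r [ 0.002  0.001 -0.003]
```

jog_arm(
  deltas=[
    {"dx":0,"dy":0,"dz":30,"rx":0,"ry":0,"rz":0},
    {"dx":1,"dy":0,"dz":70,"rx":0,"ry":0,"rz":0},
    {"dx":1,"dy":0,"dz":110,"rx":0,"ry":0,"rz":0},
    {"dx":1,"dy":0,"dz":135,"rx":0,"ry":0,"rz":0},
    {"dx":1,"dy":0,"dz":145,"rx":0,"ry":0,"rz":0},
  ],
)

```text
t: 7.47
tcp_pos: [0.4783, -0.1041, 0.2061]
tcp_rot: [0.425, 0.905, -0.001, -0.002]
wrist_force: [-0.3, 0.0, -0.1]
finger_gap: 0.536
finger_force: 12.0
```

jog_arm(
  deltas=[
    {"dx":0,"dy":0,"dz":7,"rx":0,"ry":0,"rz":0},
    {"dx":0,"dy":0,"dz":14,"rx":0,"ry":0,"rz":0},
    {"dx":0,"dy":0,"dz":18,"rx":0,"ry":0,"rz":0},
    {"dx":0,"dy":0,"dz":18,"rx":0,"ry":0,"rz":0},
    {"dx":0,"dy":0,"dz":18,"rx":0,"ry":0,"rz":0},
  ],
)

```text
t: 7.88
tcp_pos: [0.4803, -0.1031, 0.1926]
tcp_rot: [0.423, 0.906, 0.001, 0.002]
wrist_force: [0.1, 0.6, -0.6]
finger_gap: 0.538
finger_force: 12.0
```

jog_arm(
  deltas=[
    {"dx":0,"dy":0,"dz":1.2,"rx":0,"ry":0,"rz":0},
    {"dx":0,"dy":0,"dz":2.5,"rx":0,"ry":0,"rz":0},
    {"dx":0,"dy":0,"dz":2.5,"rx":0,"ry":0,"rz":0},
    {"dx":0,"dy":0,"dz":2.5,"rx":0,"ry":0,"rz":0},
  ],
)

```text
t: 8.22
tcp_pos: [0.48, -0.1029, 0.1898]
tcp_rot: [0.423, 0.906, 0.001, 0.001]
wrist_force: [-0.1, -0.3, -0.3]
finger_gap: 0.537
finger_force: 12.0
```

jog_arm(
  deltas=[
    {"dx":0,"dy":0,"dz":0,"rx":0,"ry":0,"rz":0},
    {"dx":0,"dy":0,"dz":0,"rx":0,"ry":0,"rz":0},
    {"dx":0,"dy":0,"dz":0,"rx":0,"ry":0,"rz":0},
    {"dx":0,"dy":0,"dz":0,"rx":0,"ry":0,"rz":0},
    {"dx":0,"dy":0,"dz":0,"rx":0,"ry":0,"rz":0},
  ],
  fingers=66,
)

```text
t: 8.63
tcp_pos: [0.48, -0.1029, 0.1895]
tcp_rot: [0.423, 0.906, 0.001, 0.001]
wrist_force: [-1.1, -0.4, 0.5]
finger_gap: 0.654
finger_force: 0.0
```

jog_arm(
  deltas=[
    {"dx":0,"dy":0,"dz":-10,"rx":0,"ry":0,"rz":0},
    {"dx":0,"dy":0,"dz":-40,"rx":0,"ry":0,"rz":0},
    {"dx":0,"dy":0,"dz":-80,"rx":0,"ry":0,"rz":0},
    {"dx":0,"dy":0,"dz":-120,"rx":0,"ry":0,"rz":0},
    {"dx":0,"dy":0,"dz":-150,"rx":0,"ry":0,"rz":0},
  ],
)

```text
t: 9.05
tcp_pos: [0.4797, -0.1031, 0.3427]
tcp_rot: [0.423, 0.906, 0.001, 0.003]
wrist_force: [1.2, -0.9, 0.1]
finger_gap: 0.658
finger_force: 0.0
```

```bash
python3 - <<'E'
from ov import *
for n in('top','scene'):
  I=np.mean([viewer.grab_frame(n) for _ in range(4)],0); np.save(n+'2.npy',I)
overlay("pics/o3.png",[],src="2",rois=(("top",(150,204,392,456)),("scene",(150,250,300,400))),rng={"top":(8,60),"scene":(30,180)})
E
```

```text
(no output)
```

View pics/o3.png

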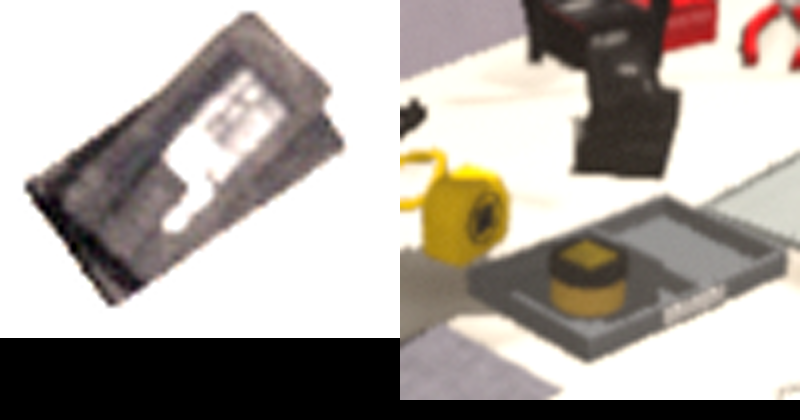

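The tub stands upright in the larger compartment (scene crop (590,280)). The pile now shows the adapter with a printed patch at crop (235,110) and white marks at (190,150) and (185,205). I'll make one detailed look to find the stick.

```bash
python3 - <<'E'
from ov import *
yaw=np.radians(-47.5)-np.pi/2; w=np.array([np.cos(np.radians(-47.5)),np.sin(np.radians(-47.5))]); ac=np.array([.6344,-.3084])-.027*w; sc=ac-.027*w
ds=np.array([[395,178],[409,199],[447,174]])
P=[]
for n,r,rg in(("top",(150,201,390,458),(8,110)),("scene",(158,197,338,390),(40,100))):
    I=np.load(n+"2.npy");y0,y1,x0,x1=r;s=400/(x1-x0)
    J=cv2.resize((np.clip((I[y0:y1,x0:x1]-rg[0])/(rg[1]-rg[0]),0,1)**.7*255).astype(np.uint8),(400,300),interpolation=cv2.INTER_CUBIC)
    L=J.copy()
    for c,W,H,z0,z1,col in((ac,.05,.108,.024,.054,(0,128,255)),(sc,.018,.052,.054,.062,(0,255,0))):
        for z in(z0,z1): cv2.polylines(L,[((proj(n,rect(c,yaw,W,H,z))-[x0,y0]+.5)*s).round().astype(int).reshape(-1,1,2)],True,col,1)
    P.append(np.hstack([J,L]))
cv2.imwrite("pics/o4.png",np.vstack(P)); print(ac,sc)
E
```

```text
[ 0.61615906 -0.28849351] [ 0.59791813 -0.26858702]
```

View pics/o4.png

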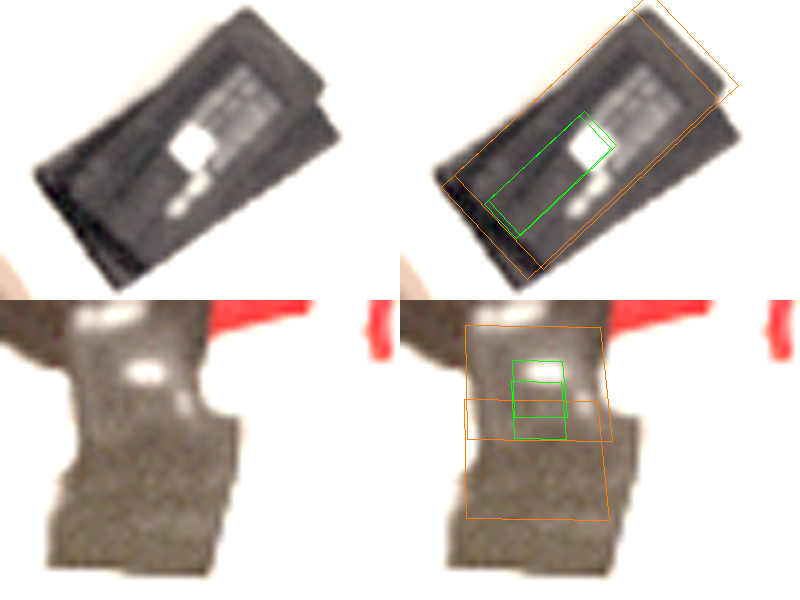

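The overlay confirms the adapter pose (orange, within ~2 mm) and the stick (green): white plug at top (422,175), body running from it towards the near end, axis about -47.5°.

```bash
python3 - <<'E'
from h import *
go(.596,-.270,.179,42.5)
E
```

```text
t 9.45 d [-203.   -17.7   -5.2] r [-0.    -0.001 -0.045]
```

jog_arm(
  deltas=[
    {"dx":-35,"dy":-3,"dz":0,"rx":0,"ry":0,"rz":0},
    {"dx":-75,"dy":-6,"dz":0,"rx":0,"ry":0,"rz":0},
    {"dx":-115,"dy":-10,"dz":0,"rx":0,"ry":0,"rz":0},
    {"dx":-155,"dy":-14,"dz":0,"rx":0,"ry":0,"rz":0},
    {"dx":-190,"dy":-17,"dz":0,"rx":0,"ry":0,"rz":-0.02},
  ],
  fingers=60,
)

```text
t: 9.87
tcp_pos: [0.5896, -0.2616, 0.3377]
tcp_rot: [0.414, 0.91, 0.0, -0.0]
wrist_force: [1.3, -0.3, -0.4]
finger_gap: 0.6
finger_force: 0.0
```

jog_arm(
  deltas=[
    {"dx":-13,"dy":-1,"dz":20,"rx":0,"ry":0,"rz":-0.025},
    {"dx":-13,"dy":-1,"dz":50,"rx":0,"ry":0,"rz":-0.025},
    {"dx":-13,"dy":-1,"dz":75,"rx":0,"ry":0,"rz":-0.025},
    {"dx":-13,"dy":-1,"dz":75,"rx":0,"ry":0,"rz":-0.025},
    {"dx":-13,"dy":-1,"dz":75,"rx":0,"ry":0,"rz":-0.025},
  ],
)

```text
t: 10.28
tcp_pos: [0.5962, -0.2701, 0.2622]
tcp_rot: [0.402, 0.915, -0.0, -0.002]
wrist_force: [0.7, -0.1, 0.1]
finger_gap: 0.601
finger_force: 0.0
```

```bash
python3 - <<'E'
from h import *
viewer.grab_frame('top')
go(.596,-.270,.074,42.5)
E
```

```text
t 10.33 d [ 0.7 -0.7 26.5] r [0.001 0.001 0.001]
```

jog_arm(
  deltas=[
    {"dx":0,"dy":0,"dz":12,"rx":0,"ry":0,"rz":0},
    {"dx":0,"dy":0,"dz":20,"rx":0,"ry":0,"rz":0},
    {"dx":0,"dy":0,"dz":25,"rx":0,"ry":0,"rz":0},
    {"dx":0,"dy":0,"dz":25,"rx":0,"ry":0,"rz":0},
    {"dx":0,"dy":0,"dz":25,"rx":0,"ry":0,"rz":0},
  ],
)

```text
t: 10.75
tcp_pos: [0.5966, -0.2699, 0.2397]
tcp_rot: [0.402, 0.915, 0.001, 0.001]
wrist_force: [-0.1, -1.2, 0.4]
finger_gap: 0.603
finger_force: 0.0
```

jog_arm(
  deltas=[
    {"dx":0,"dy":0,"dz":0.5,"rx":0,"ry":0,"rz":0},
    {"dx":0,"dy":0,"dz":0.5,"rx":0,"ry":0,"rz":0},
    {"dx":0,"dy":0,"dz":0.5,"rx":0,"ry":0,"rz":0},
    {"dx":0,"dy":0,"dz":0.5,"rx":0,"ry":0,"rz":0},
    {"dx":0,"dy":0,"dz":0.5,"rx":0,"ry":0,"rz":0},
  ],
  fingers=10,
  newtons=8,
)

```text
t: 11.17
tcp_pos: [0.5967, -0.27, 0.2395]
tcp_rot: [0.402, 0.915, 0.001, 0.001]
wrist_force: [-1.5, -0.4, 0.5]
finger_gap: 0.312
finger_force: 0.0
```

jog_arm(
  deltas=[
    {"dx":0,"dy":0,"dz":0,"rx":0,"ry":0,"rz":0},
    {"dx":0,"dy":0,"dz":0,"rx":0,"ry":0,"rz":0},
    {"dx":0,"dy":0,"dz":0,"rx":0,"ry":0,"rz":0},
    {"dx":0,"dy":0,"dz":0,"rx":0,"ry":0,"rz":0},
    {"dx":0,"dy":0,"dz":0,"rx":0,"ry":0,"rz":0},
  ],
)

```text
t: 11.58
tcp_pos: [0.5966, -0.27, 0.2394]
tcp_rot: [0.402, 0.915, 0.001, 0.001]
wrist_force: [-0.7, -0.4, 0.8]
finger_gap: 0.208
finger_force: 8.0
```

jog_arm(
  deltas=[
    {"dx":0,"dy":0,"dz":-5,"rx":0,"ry":0,"rz":0},
    {"dx":0,"dy":0,"dz":-30,"rx":0,"ry":0,"rz":0},
    {"dx":0,"dy":0,"dz":-65,"rx":0,"ry":0,"rz":0},
    {"dx":0,"dy":0,"dz":-95,"rx":0,"ry":0,"rz":0},
    {"dx":0,"dy":0,"dz":-110,"rx":0,"ry":0,"rz":0},
  ],
)

```text
t: 12.0
tcp_pos: [0.597, -0.2703, 0.3543]
tcp_rot: [0.402, 0.916, 0.001, 0.005]
wrist_force: [0.3, -1.1, 0.7]
finger_gap: 0.209
finger_force: 8.0
```

```bash
python3 - <<'E'
from h import *
viewer.grab_frame('top')
go(.4734,-.1843,.18,85.4)
E
```

```text
t 12.05 d [147.4 -33.   10.6] r [ 0.003  0.014 -0.747]
```

jog_arm(
  deltas=[
    {"dx":30,"dy":-7,"dz":0,"rx":0,"ry":0,"rz":-0.05},
    {"dx":65,"dy":-15,"dz":0,"rx":0,"ry":0,"rz":-0.13},
    {"dx":100,"dy":-23,"dz":3,"rx":0,"ry":0,"rz":-0.21},
    {"dx":130,"dy":-29,"dz":6,"rx":0,"ry":0,"rz":-0.29},
    {"dx":147,"dy":-33,"dz":8,"rx":0,"ry":0,"rz":-0.37},
  ],
)

```text
t: 12.47
tcp_pos: [0.4696, -0.1827, 0.3407]
tcp_rot: [0.225, 0.974, 0.001, 0.0]
wrist_force: [-0.8, 1.5, 0.4]
finger_gap: 0.204
finger_force: 8.0
```

jog_arm(
  deltas=[
    {"dx":0,"dy":0,"dz":0,"rx":0,"ry":0,"rz":-0.1},
    {"dx":0,"dy":0,"dz":0,"rx":0,"ry":0,"rz":-0.2},
    {"dx":0,"dy":0,"dz":0,"rx":0,"ry":0,"rz":-0.3},
    {"dx":0,"dy":0,"dz":0,"rx":0,"ry":0,"rz":-0.378},
    {"dx":0,"dy":0,"dz":0,"rx":0,"ry":0,"rz":-0.378},
  ],
)

```text
t: 12.88
tcp_pos: [0.4725, -0.1839, 0.3411]
tcp_rot: [0.04, 0.999, 0.0, 0.001]
wrist_force: [0.3, 0.3, -0.9]
finger_gap: 0.204
finger_force: 8.0
```

```bash
python3 - <<'E'
from h import *
viewer.grab_frame('top');viewer.grab_frame('top')
go(.4734,-.1843,.0244,85.4)
E
```

```text
t 12.98 d [ -0.4  -0.4 152.6] r [ 0.001  0.003 -0.002]
```

jog_arm(
  deltas=[
    {"dx":0,"dy":0,"dz":30,"rx":0,"ry":0,"rz":0},
    {"dx":0,"dy":0,"dz":65,"rx":0,"ry":0,"rz":0},
    {"dx":0,"dy":0,"dz":100,"rx":0,"ry":0,"rz":0},
    {"dx":0,"dy":0,"dz":120,"rx":0,"ry":0,"rz":0},
    {"dx":0,"dy":0,"dz":130,"rx":0,"ry":0,"rz":0},
  ],
)

```text
t: 13.4
tcp_pos: [0.4719, -0.1839, 0.208]
tcp_rot: [0.041, 0.999, 0.0, -0.002]
wrist_force: [-0.3, 0.3, 0.2]
finger_gap: 0.207
finger_force: 8.0
```

jog_arm(
  deltas=[
    {"dx":0,"dy":0,"dz":10,"rx":0,"ry":0,"rz":0},
    {"dx":0,"dy":0,"dz":16,"rx":0,"ry":0,"rz":0},
    {"dx":0,"dy":0,"dz":21,"rx":0,"ry":0,"rz":0},
    {"dx":0,"dy":0,"dz":21,"rx":0,"ry":0,"rz":0},
    {"dx":0,"dy":0,"dz":21,"rx":0,"ry":0,"rz":0},
  ],
)

```text
t: 13.82
tcp_pos: [0.4734, -0.184, 0.1906]
tcp_rot: [0.04, 0.999, 0.0, 0.002]
wrist_force: [0.5, -0.0, 0.5]
finger_gap: 0.202
finger_force: 8.0
```

Stick is ~2 mm above the floor; lower, release, retreat.

jog_arm(
  deltas=[
    {"dx":0,"dy":0,"dz":1,"rx":0,"ry":0,"rz":0},
    {"dx":0,"dy":0,"dz":1.8,"rx":0,"ry":0,"rz":0},
    {"dx":0,"dy":0,"dz":1.8,"rx":0,"ry":0,"rz":0},
    {"dx":0,"dy":0,"dz":1.8,"rx":0,"ry":0,"rz":0},
  ],
)

```text
t: 14.15
tcp_pos: [0.4731, -0.1839, 0.1885]
tcp_rot: [0.04, 0.999, 0.0, 0.002]
wrist_force: [0.0, -0.2, -0.1]
finger_gap: 0.204
finger_force: 8.0
```

jog_arm(
  deltas=[
    {"dx":0,"dy":0,"dz":0,"rx":0,"ry":0,"rz":0},
    {"dx":0,"dy":0,"dz":0,"rx":0,"ry":0,"rz":0},
    {"dx":0,"dy":0,"dz":0,"rx":0,"ry":0,"rz":0},
    {"dx":0,"dy":0,"dz":0,"rx":0,"ry":0,"rz":0},
    {"dx":0,"dy":0,"dz":0,"rx":0,"ry":0,"rz":0},
  ],
  fingers=31,
)

```text
t: 14.57
tcp_pos: [0.4731, -0.1839, 0.1881]
tcp_rot: [0.04, 0.999, 0.0, 0.001]
wrist_force: [-0.1, 0.7, 0.1]
finger_gap: 0.306
finger_force: 0.0
```

jog_arm(
  deltas=[
    {"dx":0,"dy":0,"dz":-10,"rx":0,"ry":0,"rz":0},
    {"dx":0,"dy":0,"dz":-40,"rx":0,"ry":0,"rz":0},
    {"dx":0,"dy":0,"dz":-80,"rx":0,"ry":0,"rz":0},
    {"dx":0,"dy":0,"dz":-120,"rx":0,"ry":0,"rz":0},
    {"dx":0,"dy":0,"dz":-150,"rx":0,"ry":0,"rz":0},
  ],
)

```text
t: 14.98
tcp_pos: [0.4727, -0.1841, 0.3423]
tcp_rot: [0.04, 0.999, -0.0, 0.003]
wrist_force: [1.0, -0.1, -0.8]
finger_gap: 0.308
finger_force: 0.0
```

```bash
python3 - <<'E'
from ov import *
for n in('top','scene'):
  I=np.mean([viewer.grab_frame(n) for _ in range(4)],0); np.save(n+'3.npy',I)
go(.616,-.288,.18,42.5)
P=[]
for n,r,rg in(("top",(148,202,390,462),(8,110)),("scene",(185,255,310,403),(30,180))):
    I=np.load(n+"3.npy");y0,y1,x0,x1=r
    P.append(cv2.resize((np.clip((I[y0:y1,x0:x1]-rg[0])/(rg[1]-rg[0]),0,1)**.7*255).astype(np.uint8),(400,300),interpolation=cv2.INTER_CUBIC))
cv2.imwrite("pics/o5.png",np.hstack(P))
E
```

```text
t 15.38 d [-151.6  -92.1   -7.3] r [ 0.    -0.001  0.749]
```

View pics/o5.png

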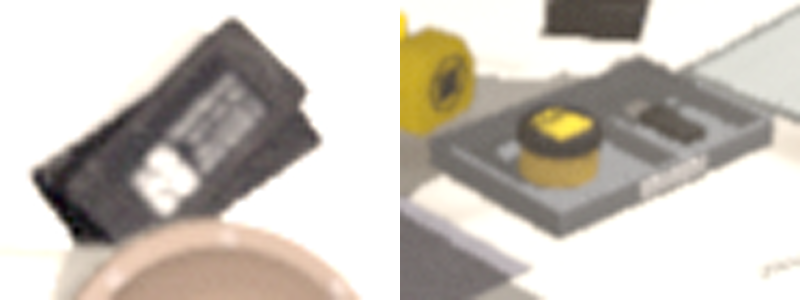

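The stick lies flat in the smaller compartment (scene crop (665,118)), tub upright; the adapter's far-end corners are clear at top (431.8,151.2) and (444.9,165.1).

```bash
python3 - <<'E'
from h import *
q=onz("top",[[431.3,150.7],[444.4,164.6]],.054)[:,:2]; d=q[0]-q[1]; az=np.degrees(np.arctan2(d[1],d[0]))
print(q,np.linalg.norm(d),az)
w=np.array([d[1],-d[0]])/np.linalg.norm(d); print(q.mean(0)-.054*w,w)
E
```

```text
[[ 0.66517148 -0.30945014]
 [ 0.63261585 -0.3390058 ]] 0.04397051841613417 42.234766115969755
[ 0.61259649 -0.28424654] [ 0.67216997 -0.74039687]
```

jog_arm(
  deltas=[
    {"dx":-25,"dy":-15,"dz":0,"rx":0,"ry":0,"rz":0.05},
    {"dx":-58,"dy":-35,"dz":0,"rx":0,"ry":0,"rz":0.14},
    {"dx":-92,"dy":-55,"dz":0,"rx":0,"ry":0,"rz":0.23},
    {"dx":-126,"dy":-76,"dz":0,"rx":0,"ry":0,"rz":0.32},
    {"dx":-151,"dy":-91,"dz":0,"rx":0,"ry":0,"rz":0.4},
  ],
  fingers=100,
)

```text
t: 15.8
tcp_pos: [0.6179, -0.2886, 0.3363]
tcp_rot: [0.24, 0.971, 0.0, 0.0]
wrist_force: [1.0, -0.7, 0.2]
finger_gap: 0.601
finger_force: 0.0
```

jog_arm(
  deltas=[
    {"dx":0,"dy":0,"dz":5,"rx":0,"ry":0,"rz":0.1},
    {"dx":0,"dy":0,"dz":20,"rx":0,"ry":0,"rz":0.2},
    {"dx":0,"dy":0,"dz":40,"rx":0,"ry":0,"rz":0.3},
    {"dx":0,"dy":0,"dz":60,"rx":0,"ry":0,"rz":0.35},
    {"dx":0,"dy":0,"dz":60,"rx":0,"ry":0,"rz":0.35},
  ],
)

```text
t: 16.22
tcp_pos: [0.6146, -0.2864, 0.2718]
tcp_rot: [0.404, 0.915, 0.0, -0.005]
wrist_force: [0.1, -0.3, -1.3]
finger_gap: 0.958
finger_force: 0.0
```

```bash
python3 - <<'E'
from h import *
viewer.grab_frame('top');viewer.grab_frame('top')
go(.6148,-.287,.049,42.4); print(readout.state()["finger_gap"])
E
```

```text
t 16.32 d [ 0.6 -1.  63.8] r [-0.    -0.001  0.002]
0.9842368004285827
```

jog_arm(
  deltas=[
    {"dx":0.6,"dy":-1,"dz":20,"rx":0,"ry":0,"rz":0},
    {"dx":0.6,"dy":-1,"dz":40,"rx":0,"ry":0,"rz":0},
    {"dx":0.6,"dy":-1,"dz":55,"rx":0,"ry":0,"rz":0},
    {"dx":0.6,"dy":-1,"dz":63,"rx":0,"ry":0,"rz":0},
    {"dx":0.6,"dy":-1,"dz":63,"rx":0,"ry":0,"rz":0},
  ],
)

```text
t: 16.73
tcp_pos: [0.6149, -0.2869, 0.2145]
tcp_rot: [0.403, 0.915, 0.0, 0.0]
wrist_force: [-0.7, 0.4, -0.0]
finger_gap: 0.996
finger_force: 0.0
```

jog_arm(
  deltas=[
    {"dx":0,"dy":0,"dz":0,"rx":0,"ry":0,"rz":0},
    {"dx":0,"dy":0,"dz":0,"rx":0,"ry":0,"rz":0},
    {"dx":0,"dy":0,"dz":0,"rx":0,"ry":0,"rz":0},
    {"dx":0,"dy":0,"dz":0,"rx":0,"ry":0,"rz":0},
    {"dx":0,"dy":0,"dz":0,"rx":0,"ry":0,"rz":0},
  ],
  fingers=45,
  newtons=25,
)

```text
t: 17.15
tcp_pos: [0.6152, -0.2871, 0.2163]
tcp_rot: [0.403, 0.915, 0.001, 0.002]
wrist_force: [-0.2, -0.1, 0.3]
finger_gap: 0.708
finger_force: 0.0
```

jog_arm(
  deltas=[
    {"dx":0,"dy":0,"dz":0,"rx":0,"ry":0,"rz":0},
    {"dx":0,"dy":0,"dz":0,"rx":0,"ry":0,"rz":0},
    {"dx":0,"dy":0,"dz":0,"rx":0,"ry":0,"rz":0},
    {"dx":0,"dy":0,"dz":0,"rx":0,"ry":0,"rz":0},
    {"dx":0,"dy":0,"dz":0,"rx":0,"ry":0,"rz":0},
  ],
)

```text
t: 17.57
tcp_pos: [0.6149, -0.2872, 0.2159]
tcp_rot: [0.403, 0.915, 0.0, 0.001]
wrist_force: [-1.7, -2.0, 3.1]
finger_gap: 0.575
finger_force: 24.8
```

jog_arm(
  deltas=[
    {"dx":0,"dy":0,"dz":-5,"rx":0,"ry":0,"rz":0},
    {"dx":0,"dy":0,"dz":-25,"rx":0,"ry":0,"rz":0},
    {"dx":0,"dy":0,"dz":-55,"rx":0,"ry":0,"rz":0},
    {"dx":0,"dy":0,"dz":-85,"rx":0,"ry":0,"rz":0},
    {"dx":0,"dy":0,"dz":-100,"rx":0,"ry":0,"rz":0},
  ],
)

```text
t: 17.98
tcp_pos: [0.6155, -0.2871, 0.3188]
tcp_rot: [0.403, 0.915, 0.001, 0.004]
wrist_force: [0.4, -0.7, -1.5]
finger_gap: 0.575
finger_force: 24.7
```

```bash
python3 - <<'E'
from h import *
s=readout.state();print(s["wrist_force"],s["wrist_torque"])
viewer.grab_frame('top')
print(readout.state()["wrist_torque"])
go(.4612,-.320,.15,2.7);go(.4612,-.320,.15,92.7)
E
```

```text
[ 0.35318296 -0.70509631 -1.46768887] [-0.16271402 -0.16208469  0.02629586]
[-0.28452099 -0.21936857  0.02823794]
t 18.03 d [  80.4 -136.3    5.6] r [0.01  0.007 0.694]
t 18.03 d [  80.4 -136.3    5.6] r [ 0.002  0.012 -0.877]
```

jog_arm(
  deltas=[
    {"dx":13,"dy":-22,"dz":0,"rx":0,"ry":0,"rz":0.05},
    {"dx":31,"dy":-52,"dz":0,"rx":0,"ry":0,"rz":0.13},
    {"dx":49,"dy":-83,"dz":0,"rx":0,"ry":0,"rz":0.22},
    {"dx":67,"dy":-113,"dz":0,"rx":0,"ry":0,"rz":0.3},
    {"dx":80,"dy":-136,"dz":0,"rx":0,"ry":0,"rz":0.36},
  ],
)

```text
t: 18.45
tcp_pos: [0.4574, -0.3194, 0.3131]
tcp_rot: [0.563, 0.827, 0.001, -0.001]
wrist_force: [-0.1, 0.3, -3.1]
finger_gap: 0.573
finger_force: 24.7
```

jog_arm(
  deltas=[
    {"dx":0,"dy":0,"dz":0,"rx":0,"ry":0,"rz":0.09},
    {"dx":0,"dy":0,"dz":0,"rx":0,"ry":0,"rz":0.18},
    {"dx":0,"dy":0,"dz":0,"rx":0,"ry":0,"rz":0.27},
    {"dx":0,"dy":0,"dz":0,"rx":0,"ry":0,"rz":0.334},
    {"dx":0,"dy":0,"dz":0,"rx":0,"ry":0,"rz":0.334},
  ],
)

```text
t: 18.87
tcp_pos: [0.46, -0.3194, 0.3136]
tcp_rot: [0.691, 0.723, 0.001, -0.0]
wrist_force: [-0.6, -0.1, -2.7]
finger_gap: 0.574
finger_force: 24.7
```

```bash
python3 - <<'E'
from h import *
T=[]
for n in('top','scene')*4:
  I=viewer.grab_frame(n); s=readout.state(); T.append(np.r_[s["wrist_force"],s["wrist_torque"]])
  cv2.imwrite(f"pics/{n}4.png",I)
print(np.mean(T,0).round(2),s["joint_positions"][5])
go(.4612,-.320,.0265,2.7)
E
```

```text
[ 0.04 -0.2  -2.95 -0.12  0.05 -0.  ] -2.775716168023971
t 19.27 d [ -0.4   0.4 124.4] r [ 0.003 -0.    -0.   ]
```

jog_arm(
  deltas=[
    {"dx":0,"dy":0,"dz":25,"rx":0,"ry":0,"rz":0},
    {"dx":0,"dy":0,"dz":55,"rx":0,"ry":0,"rz":0},
    {"dx":0,"dy":0,"dz":80,"rx":0,"ry":0,"rz":0},
    {"dx":0,"dy":0,"dz":98,"rx":0,"ry":0,"rz":0},
    {"dx":0,"dy":0,"dz":105,"rx":0,"ry":0,"rz":0},
  ],
)

```text
t: 19.68
tcp_pos: [0.4598, -0.3193, 0.2071]
tcp_rot: [0.691, 0.723, 0.0, -0.002]
wrist_force: [-1.5, 0.5, -2.8]
finger_gap: 0.574
finger_force: 24.7
```

jog_arm(
  deltas=[
    {"dx":0,"dy":0,"dz":4,"rx":0,"ry":0,"rz":0},
    {"dx":0,"dy":0,"dz":8,"rx":0,"ry":0,"rz":0},
    {"dx":0,"dy":0,"dz":12,"rx":0,"ry":0,"rz":0},
    {"dx":0,"dy":0,"dz":13,"rx":0,"ry":0,"rz":0},
    {"dx":0,"dy":0,"dz":13,"rx":0,"ry":0,"rz":0},
  ],
)

```text
t: 20.1
tcp_pos: [0.4609, -0.3198, 0.1976]
tcp_rot: [0.691, 0.723, 0.001, 0.001]
wrist_force: [-0.4, -0.1, -3.2]
finger_gap: 0.574
finger_force: 24.7
```

jog_arm(
  deltas=[
    {"dx":0,"dy":0,"dz":1,"rx":0,"ry":0,"rz":0},
    {"dx":0,"dy":0,"dz":2,"rx":0,"ry":0,"rz":0},
    {"dx":0,"dy":0,"dz":3,"rx":0,"ry":0,"rz":0},
    {"dx":0,"dy":0,"dz":3,"rx":0,"ry":0,"rz":0},
  ],
)

```text
t: 20.43
tcp_pos: [0.4607, -0.3197, 0.1941]
tcp_rot: [0.691, 0.723, 0.001, 0.001]
wrist_force: [-0.2, 0.1, -2.7]
finger_gap: 0.573
finger_force: 24.7
```

jog_arm(
  deltas=[
    {"dx":0,"dy":0,"dz":0.6,"rx":0,"ry":0,"rz":0},
    {"dx":0,"dy":0,"dz":1,"rx":0,"ry":0,"rz":0},
    {"dx":0,"dy":0,"dz":1,"rx":0,"ry":0,"rz":0},
    {"dx":0,"dy":0,"dz":1,"rx":0,"ry":0,"rz":0},
  ],
)

```text
t: 20.77
tcp_pos: [0.4608, -0.3197, 0.193]
tcp_rot: [0.691, 0.723, 0.001, 0.001]
wrist_force: [-0.0, -0.3, -2.5]
finger_gap: 0.573
finger_force: 24.7
```

jog_arm(
  deltas=[
    {"dx":0,"dy":0,"dz":0,"rx":0,"ry":0,"rz":0},
    {"dx":0,"dy":0,"dz":0,"rx":0,"ry":0,"rz":0},
    {"dx":0,"dy":0,"dz":0,"rx":0,"ry":0,"rz":0},
    {"dx":0,"dy":0,"dz":0,"rx":0,"ry":0,"rz":0},
    {"dx":0,"dy":0,"dz":0,"rx":0,"ry":0,"rz":0},
  ],
  fingers=75,
)

```text
t: 21.18
tcp_pos: [0.4609, -0.3198, 0.1933]
tcp_rot: [0.69, 0.723, 0.001, 0.001]
wrist_force: [-0.3, 0.1, 0.1]
finger_gap: 0.74
finger_force: 0.0
```

jog_arm(
  deltas=[
    {"dx":0,"dy":0,"dz":-10,"rx":0,"ry":0,"rz":0},
    {"dx":0,"dy":0,"dz":-40,"rx":0,"ry":0,"rz":0},
    {"dx":0,"dy":0,"dz":-80,"rx":0,"ry":0,"rz":0},
    {"dx":0,"dy":0,"dz":-115,"rx":0,"ry":0,"rz":0},
    {"dx":0,"dy":0,"dz":-140,"rx":0,"ry":0,"rz":0},
  ],
)

```text
t: 21.6
tcp_pos: [0.4606, -0.3199, 0.3376]
tcp_rot: [0.69, 0.724, 0.002, 0.003]
wrist_force: [0.6, 0.0, 1.1]
finger_gap: 0.751
finger_force: 0.0
```

```bash
python3 - <<'E'
from h import *
for n in('top','scene'):
  I=np.mean([viewer.grab_frame(n) for _ in range(4)],0); np.save(n+'5.npy',I)
I=np.load("top5.npy").mean(2); m=np.zeros(I.shape,np.uint8); x0,x1,y0,y1=385,460,140,215; m[y0:y1,x0:x1]=(I<100)[y0:y1,x0:x1]*255
cs=max(cv2.findContours(m,0,1)[0],key=cv2.contourArea); print(cv2.approxPolyDP(cs,1.6,True)[:,0].tolist(),cv2.minAreaRect(cs))
P=[]
for n,r in(("top",(145,268,390,490)),("scene",(155,255,330,463))):
    y0,y1,x0,x1=r; P.append(cv2.resize((np.clip(np.load(n+"5.npy")[y0:y1,x0:x1]/200,0,1)**.6*255).astype(np.uint8),(400,400*(y1-y0)//(x1-x0))))
h=max(map(len,P)); cv2.imwrite("pics/o6.png",np.hstack([cv2.copyMakeBorder(p,0,h-len(p),0,0,0) for p in P]))
E
```

```text
[[432, 154], [415, 166], [448, 177], [449, 191], [442, 213], [448, 214], [454, 193], [456, 193], [456, 197], [458, 183], [447, 174], [438, 159]] ((441.3011779785156, 182.92431640625), (60.7379150390625, 29.25225067138672), 60.64224624633789)
```

View pics/o6.png

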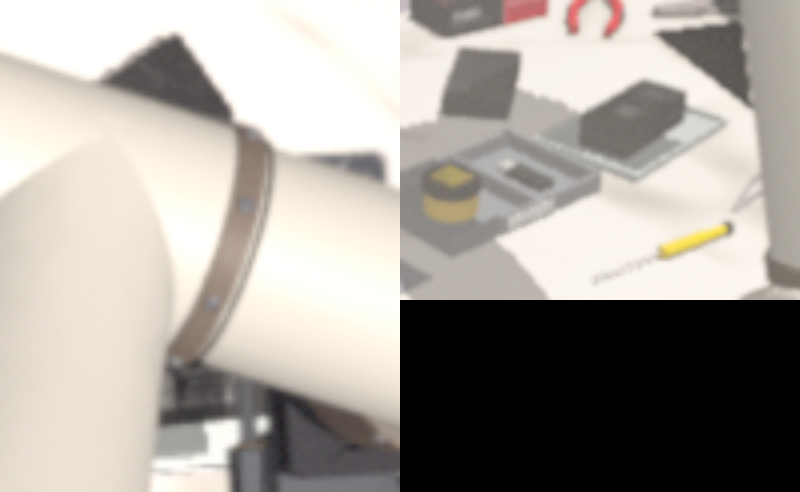

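The view shows the adapter flat inside the tray rim (scene crop (635,120)), stick and tub in place, the drive at (480,85) alone; the arm blocks the drive in the top view. I'll move aside to measure the drive.

```bash
python3 - <<'E'
from h import *
go(.48,-.10,.175,34.5)
E
```

```text
t 22.0 d [218.5  30.1  -7. ] r [ 0.    -0.001 -0.556]
```

jog_arm(
  deltas=[
    {"dx":25,"dy":3,"dz":0,"rx":0,"ry":0,"rz":0},
    {"dx":62,"dy":8,"dz":0,"rx":0,"ry":0,"rz":0},
    {"dx":100,"dy":14,"dz":0,"rx":0,"ry":0,"rz":0},
    {"dx":138,"dy":19,"dz":0,"rx":0,"ry":0,"rz":0},
    {"dx":175,"dy":24,"dz":0,"rx":0,"ry":0,"rz":0},
  ],
  fingers=100,
)

```text
t: 22.42
tcp_pos: [0.4759, -0.1489, 0.3319]
tcp_rot: [0.687, 0.727, 0.004, -0.004]
wrist_force: [1.3, 1.3, -0.3]
finger_gap: 0.982
finger_force: 0.0
```

jog_arm(
  deltas=[
    {"dx":25,"dy":3,"dz":0,"rx":0,"ry":0,"rz":-0.1},
    {"dx":43,"dy":6,"dz":0,"rx":0,"ry":0,"rz":-0.2},
    {"dx":43,"dy":6,"dz":0,"rx":0,"ry":0,"rz":-0.3},
    {"dx":43,"dy":6,"dz":0,"rx":0,"ry":0,"rz":-0.4},
    {"dx":43,"dy":6,"dz":0,"rx":0,"ry":0,"rz":-0.5},
  ],
)

```text
t: 22.83
tcp_pos: [0.48, -0.1071, 0.3325]
tcp_rot: [0.484, 0.875, 0.004, -0.002]
wrist_force: [0.4, -0.1, 1.1]
finger_gap: 0.997
finger_force: 0.0
```

```bash
python3 - <<'E'
from h import *
for n in('top','scene'):
  I=np.mean([viewer.grab_frame(n) for _ in range(6)],0); np.save(n+'6.npy',I)
for n,(x0,x1,y0,y1),t in(("top",(385,458,140,207),110),("scene",(335,385,165,205),110)):
    I=np.load(n+"6.npy").mean(2); m=np.zeros(I.shape,np.uint8); m[y0:y1,x0:x1]=(I<t)[y0:y1,x0:x1]*255
    cs=max(cv2.findContours(m,0,1)[0],key=cv2.contourArea); p=cv2.approxPolyDP(cs,1.6,True)[:,0]; r=cv2.minAreaRect(cs); print(n,p.tolist(),r)
    b=cv2.boxPoints(r)
    if n=="top":
      for z in(0,.024): q=onz(n,b,z)[:,:2]; print(z,q.round(4).tolist(),np.linalg.norm(np.diff(q,axis=0),axis=1).round(4),q.mean(0).round(4),[round(np.degrees(np.arctan2(*(q[i+1]-q[i])[::-1])),1) for i in range(3)])
s=readout.state(); print(s["joint_positions"].round(2),s["tcp_pos"])
E
```

```text
top [[435, 154], [427, 156], [395, 178], [409, 199], [447, 174]] ((421.0815124511719, 175.8845672607422), (26.560882568359375, 48.42482376098633), 55.784297943115234)
0 [[0.6089, -0.2295], [0.676, -0.329], [0.622, -0.3638], [0.5558, -0.2643]] [0.12   0.0643 0.1195] [ 0.6157 -0.2966] [np.float64(-56.0), np.float64(-147.2), np.float64(123.6)]
0.024 [[0.6049, -0.2253], [0.6706, -0.3227], [0.6177, -0.3568], [0.5529, -0.2594]] [0.1175 0.0629 0.117 ] [ 0.6115 -0.2911] [np.float64(-56.0), np.float64(-147.2), np.float64(123.6)]
scene [[350, 171], [343, 192], [364, 194], [369, 173]] ((356.21380615234375, 182.43450927734375), (24.747554779052734, 22.754465103149414), 4.763641834259033)
[ 0.11  0.23 -0.41 -0.01 -0.93 -2.69] [ 0.4799899  -0.10780172  0.33348968]
```

```bash
python3 - <<'E'
from h import *
a=onz("scene",[[343,192.5],[364.5,194.5]],0)[:,:2]; b=onz("scene",[[350,170.7],[369.5,172.7]],.024)[:,:2]
print(a,b,np.linalg.norm(a[0]-a[1]),np.linalg.norm(b[0]-b[1]),a.mean(0),b.mean(0),np.linalg.norm(a.mean(0)-b.mean(0)),(a.mean(0)+b.mean(0))/2)
go(.6133,-.2934,.175,33.8)
E
```

```text
[[ 0.60940079 -0.23271536]
 [ 0.55944734 -0.26413444]] [[ 0.66084055 -0.31828647]
 [ 0.61121656 -0.34632852]] 0.059012754525747925 0.05699910061043664 [ 0.58442407 -0.2484249 ] [ 0.63602856 -0.33230749] 0.09848509012255638 [ 0.61022631 -0.29036619]
t 23.43 d [-227.9   16.    -7.1] r [ 0.008 -0.007 -0.037]
```

jog_arm(
  deltas=[
    {"dx":-30,"dy":2,"dz":0,"rx":0,"ry":0,"rz":0},
    {"dx":-68,"dy":5,"dz":0,"rx":0,"ry":0,"rz":0},
    {"dx":-106,"dy":8,"dz":0,"rx":0,"ry":0,"rz":0},
    {"dx":-144,"dy":10,"dz":0,"rx":0,"ry":0,"rz":0},
    {"dx":-182,"dy":13,"dz":0,"rx":0,"ry":0,"rz":0},
  ],
)

```text
t: 23.85
tcp_pos: [0.5875, -0.2573, 0.3323]
tcp_rot: [0.487, 0.873, 0.005, -0.001]
wrist_force: [1.5, -0.5, 1.1]
finger_gap: 1.001
finger_force: 0.0
```

jog_arm(
  deltas=[
    {"dx":-30,"dy":2,"dz":5,"rx":0,"ry":0,"rz":-0.02},
    {"dx":-46,"dy":3,"dz":30,"rx":0.008,"ry":-0.007,"rz":-0.035},
    {"dx":-46,"dy":3,"dz":60,"rx":0.008,"ry":-0.007,"rz":-0.035},
    {"dx":-46,"dy":3,"dz":80,"rx":0.008,"ry":-0.007,"rz":-0.035},
    {"dx":-46,"dy":3,"dz":80,"rx":0.008,"ry":-0.007,"rz":-0.035},
  ],
)

```text
t: 24.27
tcp_pos: [0.612, -0.2924, 0.2458]
tcp_rot: [0.473, 0.881, -0.001, -0.006]
wrist_force: [-1.0, -0.2, -0.4]
finger_gap: 0.996
finger_force: 0.0
```

```bash
python3 - <<'E'
from h import *
viewer.grab_frame('top');viewer.grab_frame('top')
go(.614,-.2937,.024,33.8)
E
```

```text
t 24.37 d [-1.1 -0.4 63.6] r [-0.002 -0.001 -0.001]
```

jog_arm(
  deltas=[
    {"dx":-1,"dy":0,"dz":20,"rx":0,"ry":0,"rz":0},
    {"dx":-1,"dy":0,"dz":40,"rx":0,"ry":0,"rz":0},
    {"dx":-1,"dy":0,"dz":55,"rx":0,"ry":0,"rz":0},
    {"dx":-1,"dy":0,"dz":62,"rx":0,"ry":0,"rz":0},
    {"dx":-1,"dy":0,"dz":62,"rx":0,"ry":0,"rz":0},
  ],
)

```text
t: 24.78
tcp_pos: [0.6144, -0.293, 0.1902]
tcp_rot: [0.471, 0.882, -0.0, -0.0]
wrist_force: [-0.0, 0.5, 0.1]
finger_gap: 1.003
finger_force: 0.0
```

jog_arm(
  deltas=[
    {"dx":0,"dy":0,"dz":0.5,"rx":0,"ry":0,"rz":0},
    {"dx":0,"dy":0,"dz":0.5,"rx":0,"ry":0,"rz":0},
    {"dx":0,"dy":0,"dz":0.5,"rx":0,"ry":0,"rz":0},
    {"dx":0,"dy":0,"dz":0.5,"rx":0,"ry":0,"rz":0},
    {"dx":0,"dy":0,"dz":0.5,"rx":0,"ry":0,"rz":0},
  ],
  fingers=55,
  newtons=25,
)

```text
t: 25.2
tcp_pos: [0.6143, -0.2934, 0.1904]
tcp_rot: [0.471, 0.882, -0.0, 0.0]
wrist_force: [0.4, 2.5, 4.7]
finger_gap: 0.707
finger_force: 25.6
```

jog_arm(
  deltas=[
    {"dx":0,"dy":0,"dz":0,"rx":0,"ry":0,"rz":0},
    {"dx":0,"dy":0,"dz":0,"rx":0,"ry":0,"rz":0},
    {"dx":0,"dy":0,"dz":0,"rx":0,"ry":0,"rz":0},
    {"dx":0,"dy":0,"dz":0,"rx":0,"ry":0,"rz":0},
    {"dx":0,"dy":0,"dz":0,"rx":0,"ry":0,"rz":0},
  ],
)

```text
t: 25.62
tcp_pos: [0.6144, -0.2934, 0.1904]
tcp_rot: [0.471, 0.882, -0.0, 0.0]
wrist_force: [-1.0, 0.1, 6.0]
finger_gap: 0.71
finger_force: 25.0
```

jog_arm(
  deltas=[
    {"dx":0,"dy":0,"dz":-5,"rx":0,"ry":0,"rz":0},
    {"dx":0,"dy":0,"dz":-30,"rx":0,"ry":0,"rz":0},
    {"dx":0,"dy":0,"dz":-65,"rx":0,"ry":0,"rz":0},
    {"dx":0,"dy":0,"dz":-100,"rx":0,"ry":0,"rz":0},
    {"dx":0,"dy":0,"dz":-120,"rx":0,"ry":0,"rz":0},
  ],
)

```text
t: 26.03
tcp_pos: [0.6148, -0.2934, 0.3129]
tcp_rot: [0.471, 0.882, 0.0, 0.002]
wrist_force: [1.0, -0.5, -1.6]
finger_gap: 0.715
finger_force: 25.0
```

```bash
python3 - <<'E'
from h import *
viewer.grab_frame('top')
print(readout.state()["wrist_force"])
go(.4744,.0521,.15,100)
E
```

```text
[1.4616995  0.10762069 1.84748726]
t 26.08 d [365.9  75.    0. ] r [ 0.     0.011 -1.155]
```

jog_arm(
  deltas=[
    {"dx":30,"dy":6,"dz":0,"rx":0,"ry":0,"rz":0},
    {"dx":70,"dy":14,"dz":0,"rx":0,"ry":0,"rz":0},
    {"dx":110,"dy":22,"dz":0,"rx":0,"ry":0,"rz":0},
    {"dx":148,"dy":30,"dz":0,"rx":0,"ry":0,"rz":0},
    {"dx":186,"dy":38,"dz":0,"rx":0,"ry":0,"rz":0},
  ],
)

```text
t: 26.5
tcp_pos: [0.5412, -0.116, 0.3082]
tcp_rot: [0.472, 0.882, -0.0, -0.001]
wrist_force: [1.4, 0.4, -0.8]
finger_gap: 0.705
finger_force: 25.0
```

jog_arm(
  deltas=[
    {"dx":38,"dy":8,"dz":0,"rx":0,"ry":0,"rz":0},
    {"dx":76,"dy":16,"dz":0,"rx":0,"ry":0,"rz":0},
    {"dx":112,"dy":23,"dz":0,"rx":0,"ry":0,"rz":-0.1},
    {"dx":145,"dy":30,"dz":0,"rx":0,"ry":0,"rz":-0.2},
    {"dx":180,"dy":37,"dz":0,"rx":0,"ry":0,"rz":-0.3},
  ],
)

```text
t: 26.92
tcp_pos: [0.4721, 0.0541, 0.3086]
tcp_rot: [0.332, 0.943, -0.0, -0.001]
wrist_force: [0.6, 0.8, -2.3]
finger_gap: 0.706
finger_force: 25.0
```

jog_arm(
  deltas=[
    {"dx":0,"dy":0,"dz":0,"rx":0,"ry":0,"rz":-0.1},
    {"dx":0,"dy":0,"dz":0,"rx":0,"ry":0,"rz":-0.21},
    {"dx":0,"dy":0,"dz":0,"rx":0,"ry":0,"rz":-0.33},
    {"dx":0,"dy":0,"dz":0,"rx":0,"ry":0,"rz":-0.45},
    {"dx":0,"dy":0,"dz":0,"rx":0,"ry":0,"rz":-0.57},
  ],
)

```text
t: 27.33
tcp_pos: [0.4729, 0.0529, 0.3085]
tcp_rot: [0.053, 0.999, -0.0, -0.001]
wrist_force: [0.4, 0.4, -2.8]
finger_gap: 0.711
finger_force: 25.0
```

jog_arm(
  deltas=[
    {"dx":0,"dy":0,"dz":0,"rx":0,"ry":0,"rz":-0.12},
    {"dx":0,"dy":0,"dz":0,"rx":0,"ry":0,"rz":-0.24},
    {"dx":0,"dy":0,"dz":0,"rx":0,"ry":0,"rz":-0.36},
    {"dx":0,"dy":0,"dz":0,"rx":0,"ry":0,"rz":-0.48},
    {"dx":0,"dy":0,"dz":0,"rx":0,"ry":0,"rz":-0.6},
  ],
)

```text
t: 27.75
tcp_pos: [0.4729, 0.0527, 0.3085]
tcp_rot: [-0.244, 0.97, 0.0, -0.001]
wrist_force: [-0.6, -0.2, -2.1]
finger_gap: 0.71
finger_force: 25.0
```

jog_arm(
  deltas=[
    {"dx":0,"dy":0,"dz":0,"rx":0,"ry":0,"rz":-0.12},
    {"dx":0,"dy":0,"dz":0,"rx":0,"ry":0,"rz":-0.24},
    {"dx":0,"dy":0,"dz":0,"rx":0,"ry":0,"rz":-0.36},
    {"dx":0,"dy":0,"dz":0,"rx":0,"ry":0,"rz":-0.48},
    {"dx":0,"dy":0,"dz":0,"rx":0,"ry":0,"rz":-0.58},
  ],
)

```text
t: 28.17
tcp_pos: [0.473, 0.0527, 0.3085]
tcp_rot: [-0.511, 0.86, 0.0, -0.001]
wrist_force: [-0.6, 0.2, -1.2]
finger_gap: 0.717
finger_force: 25.0
```

```bash
python3 - <<'E'
from h import *
viewer.grab_frame('top')
print(readout.state()["joint_positions"].round(2))
go(.4744,.0521,.15,177.4)
E
```

```text
[ 0.45  0.23 -0.48 -0.   -0.86 -0.95]
t 28.22 d [-0.1 -1.5 -5.4] r [ 0.002 -0.001 -0.45 ]
```

jog_arm(
  deltas=[
    {"dx":0,"dy":-1.5,"dz":0,"rx":0,"ry":0,"rz":-0.12},
    {"dx":0,"dy":-1.5,"dz":0,"rx":0,"ry":0,"rz":-0.24},
    {"dx":0,"dy":-1.5,"dz":0,"rx":0,"ry":0,"rz":-0.36},
    {"dx":0,"dy":-1.5,"dz":0,"rx":0,"ry":0,"rz":-0.45},
    {"dx":0,"dy":-1.5,"dz":0,"rx":0,"ry":0,"rz":-0.45},
  ],
)

```text
t: 28.63
tcp_pos: [0.4744, 0.052, 0.3088]
tcp_rot: [-0.688, 0.726, 0.001, -0.001]
wrist_force: [0.7, 0.6, -1.9]
finger_gap: 0.71
finger_force: 25.0
```

jog_arm(
  deltas=[
    {"dx":0,"dy":0,"dz":20,"rx":0,"ry":0,"rz":0},
    {"dx":0,"dy":0,"dz":50,"rx":0,"ry":0,"rz":0},
    {"dx":0,"dy":0,"dz":80,"rx":0,"ry":0,"rz":0},
    {"dx":0,"dy":0,"dz":97,"rx":0,"ry":0,"rz":0},
    {"dx":0,"dy":0,"dz":105,"rx":0,"ry":0,"rz":0},
  ],
)

```text
t: 29.05
tcp_pos: [0.4736, 0.0516, 0.2017]
tcp_rot: [-0.687, 0.727, 0.001, -0.003]
wrist_force: [-1.4, -0.0, -2.2]
finger_gap: 0.708
finger_force: 25.0
```

```bash
python3 - <<'E'
from h import *
viewer.grab_frame('top'); viewer.grab_frame('top')
go(.4744,.0521,.0294,177.4)
E
```

```text
t 29.15 d [-0.2 -0.   9.7] r [ 0.004 -0.002 -0.01 ]
```

jog_arm(
  deltas=[
    {"dx":0,"dy":0,"dz":3,"rx":0.004,"ry":-0.002,"rz":-0.01},
    {"dx":0,"dy":0,"dz":6,"rx":0.004,"ry":-0.002,"rz":-0.01},
    {"dx":0,"dy":0,"dz":8,"rx":0.004,"ry":-0.002,"rz":-0.01},
    {"dx":0,"dy":0,"dz":9,"rx":0.004,"ry":-0.002,"rz":-0.01},
    {"dx":0,"dy":0,"dz":9.5,"rx":0.004,"ry":-0.002,"rz":-0.01},
  ],
)

```text
t: 29.57
tcp_pos: [0.4748, 0.0521, 0.1954]
tcp_rot: [-0.692, 0.722, -0.001, 0.002]
wrist_force: [-0.3, -0.3, -2.2]
finger_gap: 0.711
finger_force: 25.0
```

jog_arm(
  deltas=[
    {"dx":0,"dy":0,"dz":0,"rx":0,"ry":0,"rz":0},
    {"dx":0,"dy":0,"dz":0,"rx":0,"ry":0,"rz":0},
    {"dx":0,"dy":0,"dz":0,"rx":0,"ry":0,"rz":0},
  ],
)

```text
t: 29.82
tcp_pos: [0.4748, 0.0521, 0.1952]
tcp_rot: [-0.692, 0.722, -0.001, 0.002]
wrist_force: [-0.1, 0.4, -1.3]
finger_gap: 0.708
finger_force: 25.0
```

Lower the last 2 mm, release, retreat and look.

jog_arm(
  deltas=[
    {"dx":0,"dy":0,"dz":0.7,"rx":0,"ry":0,"rz":0},
    {"dx":0,"dy":0,"dz":1.4,"rx":0,"ry":0,"rz":0},
    {"dx":0,"dy":0,"dz":1.8,"rx":0,"ry":0,"rz":0},
    {"dx":0,"dy":0,"dz":1.8,"rx":0,"ry":0,"rz":0},
    {"dx":0,"dy":0,"dz":1.8,"rx":0,"ry":0,"rz":0},
  ],
)

```text
t: 30.23
tcp_pos: [0.4747, 0.0521, 0.1934]
tcp_rot: [-0.692, 0.722, -0.001, 0.002]
wrist_force: [-0.8, -0.1, 2.4]
finger_gap: 0.706
finger_force: 25.0
```

jog_arm(
  deltas=[
    {"dx":0,"dy":0,"dz":0,"rx":0,"ry":0,"rz":0},
    {"dx":0,"dy":0,"dz":0,"rx":0,"ry":0,"rz":0},
    {"dx":0,"dy":0,"dz":0,"rx":0,"ry":0,"rz":0},
    {"dx":0,"dy":0,"dz":0,"rx":0,"ry":0,"rz":0},
    {"dx":0,"dy":0,"dz":0,"rx":0,"ry":0,"rz":0},
  ],
  fingers=90,
)

```text
t: 30.65
tcp_pos: [0.4748, 0.0521, 0.1932]
tcp_rot: [-0.692, 0.722, -0.001, 0.002]
wrist_force: [0.2, 0.7, -0.9]
finger_gap: 0.893
finger_force: 0.0
```

jog_arm(
  deltas=[
    {"dx":0,"dy":0,"dz":-10,"rx":0,"ry":0,"rz":0},
    {"dx":0,"dy":0,"dz":-40,"rx":0,"ry":0,"rz":0},
    {"dx":0,"dy":0,"dz":-80,"rx":0,"ry":0,"rz":0},
    {"dx":0,"dy":0,"dz":-120,"rx":0,"ry":0,"rz":0},
    {"dx":0,"dy":0,"dz":-150,"rx":0,"ry":0,"rz":0},
  ],
)

```text
t: 31.07
tcp_pos: [0.4743, 0.0518, 0.3464]
tcp_rot: [-0.692, 0.722, -0.002, 0.004]
wrist_force: [0.0, -0.1, 0.0]
finger_gap: 0.901
finger_force: 0.0
```

```bash
python3 - <<'E'
from h import *
go(.474,-.20,.18,177.4)
E
```

```text
t 31.07 d [251.6 -10.4   1.8] r [-0.007  0.003  0.003]
```

jog_arm(
  deltas=[
    {"dx":38,"dy":-2,"dz":0,"rx":0,"ry":0,"rz":0},
    {"dx":76,"dy":-4,"dz":0,"rx":0,"ry":0,"rz":0},
    {"dx":114,"dy":-5,"dz":0,"rx":0,"ry":0,"rz":0},
    {"dx":152,"dy":-7,"dz":0,"rx":0,"ry":0,"rz":0},
    {"dx":190,"dy":-9,"dz":0,"rx":0,"ry":0,"rz":0},
  ],
)

```text
t: 31.48
tcp_pos: [0.4745, -0.14, 0.3431]
tcp_rot: [-0.692, 0.722, -0.001, 0.002]
wrist_force: [0.9, 0.9, 0.8]
finger_gap: 0.899
finger_force: 0.0
```

jog_arm(
  deltas=[
    {"dx":38,"dy":-2,"dz":0,"rx":0,"ry":0,"rz":0},
    {"dx":76,"dy":-4,"dz":0,"rx":0,"ry":0,"rz":0},
    {"dx":76,"dy":-4,"dz":0,"rx":0,"ry":0,"rz":0},
    {"dx":76,"dy":-4,"dz":0,"rx":0,"ry":0,"rz":0},
    {"dx":76,"dy":-4,"dz":0,"rx":0,"ry":0,"rz":0},
  ],
)

```text
t: 31.9
tcp_pos: [0.4755, -0.2146, 0.3424]
tcp_rot: [-0.691, 0.722, -0.0, 0.002]
wrist_force: [0.4, 0.0, -0.6]
finger_gap: 0.898
finger_force: 0.0
```

```bash
python3 - <<'E'
from h import *
for n in('top','scene'):
  I=np.mean([viewer.grab_frame(n) for _ in range(6)],0); np.save(n+'7.npy',I)
A=np.load("top7.npy"); I=A.mean(2); m=np.zeros(I.shape,np.uint8); x0,x1,y0,y1=240,312,208,262; m[y0:y1,x0:x1]=(I<62)[y0:y1,x0:x1]*255
cs=max(cv2.findContours(m,0,1)[0],key=cv2.contourArea); r=cv2.minAreaRect(cs); b=cv2.boxPoints(r); print(b,r)
for z in(.003,.027): q=onz("top",b,z)[:,:2]; print(z,q.mean(0).round(4),np.linalg.norm(np.diff(q,axis=0),axis=1).round(4),[round(np.degrees(np.arctan2(*(q[i+1]-q[i])[::-1])),1) for i in range(3)])
P=[]
for n,r in(("top",(165,270,190,320)),("scene",(155,305,215,435))):
    y0,y1,x0,x1=r; P.append(cv2.resize((np.clip(np.load(n+"7.npy")[y0:y1,x0:x1]/200,0,1)**.6*255).astype(np.uint8),(400,400*(y1-y0)//(x1-x0))))
h=max(map(len,P)); cv2.imwrite("pics/o7.png",np.hstack([cv2.copyMakeBorder(p,0,h-len(p),0,0,0) for p in P]))
E
```

```text
[[250.20793 248.9208 ]
 [254.57426 205.25745]
 [298.1386  209.61389]
 [293.77228 253.27725]] ((274.17327880859375, 229.26734924316406), (43.78163528442383, 43.88113784790039), 5.710593223571777)
0.003 [0.4878 0.0552] [0.1031 0.1034 0.1031] [np.float64(-5.0), np.float64(-95.8), np.float64(174.4)]
0.027 [0.4864 0.0532] [0.1009 0.1012 0.1008] [np.float64(-5.0), np.float64(-95.8), np.float64(174.4)]
```

View pics/o7.png

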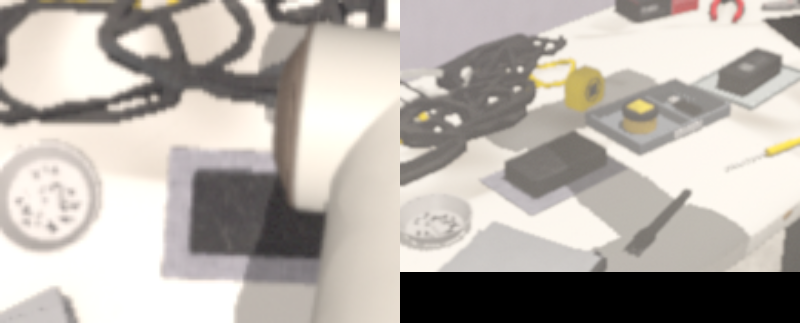

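All four things are in place: drive on the pad in the right direction, tub, stick and adapter as placed, dish and tape undisturbed. The arm hides the drive's right end, so I'll move it clear and check the centring numerically.

jog_arm(
  deltas=[
    {"dx":30,"dy":0,"dz":0,"rx":0,"ry":0,"rz":0},
    {"dx":65,"dy":0,"dz":0,"rx":0,"ry":0,"rz":0},
    {"dx":100,"dy":0,"dz":0,"rx":0,"ry":0,"rz":0},
    {"dx":140,"dy":0,"dz":0,"rx":0,"ry":0,"rz":0},
    {"dx":180,"dy":0,"dz":0,"rx":0,"ry":0,"rz":0},
  ],
)

```text
t: 32.92
tcp_pos: [0.4679, -0.3958, 0.3425]
tcp_rot: [-0.692, 0.722, -0.001, 0.002]
wrist_force: [0.7, 0.1, 0.4]
finger_gap: 0.905
finger_force: 0.0
```

jog_arm(
  deltas=[
    {"dx":40,"dy":30,"dz":0,"rx":0,"ry":0,"rz":0},
    {"dx":40,"dy":30,"dz":0,"rx":0,"ry":0,"rz":0},
    {"dx":40,"dy":30,"dz":0,"rx":0,"ry":0,"rz":0},
    {"dx":40,"dy":30,"dz":0,"rx":0,"ry":0,"rz":0},
  ],
)

```text
t: 33.25
tcp_pos: [0.4358, -0.4333, 0.3419]
tcp_rot: [-0.691, 0.723, -0.0, 0.002]
wrist_force: [-0.2, 0.6, 0.5]
finger_gap: 0.903
finger_force: 0.0
```

```bash
python3 - <<'E'
from h import *
A=np.mean([viewer.grab_frame("top") for _ in range(6)],0); np.save("top8.npy",A)
I=A.mean(2); x0,x1,y0,y1=240,316,206,264
print(I[234,236:320:2].round()); print(I[206:266:2,262].round())
m=np.zeros(I.shape,np.uint8); m[y0:y1,x0:x1]=(I<65)[y0:y1,x0:x1]*255
cs=max(cv2.findContours(m,0,1)[0],key=cv2.contourArea); r=cv2.minAreaRect(cs); b=cv2.boxPoints(r); print(b.round(1).tolist())
for z in(.003,.027): q=onz("top",b,z)[:,:2]; print(z,q.mean(0).round(4),np.linalg.norm(np.diff(q,axis=0),axis=1).round(4),[round(np.degrees(np.arctan2(*(q[i+1]-q[i])[::-1])),1) for i in range(3)])
print(readout.state()["tcp_pos"])
E
```

```text
[212. 211. 211. 209. 140. 125. 124. 117.  49.  30.  31.  32.  30.  28.
  29.  29.  33.  32.  34.  29.  32.  30.  30.  34.  32.  32.  32.  33.
  34.  34.  37.  36.  52. 114. 121. 126. 202. 207. 207. 205. 204. 204.]
[175. 179. 182. 184. 120. 121. 125.  60.  32.  31.  30.  30.  31.  29.
  28.  30.  32.  41.  34.  30.  33.  97. 120. 113.  66. 100. 114. 113.
 114. 114.]
[[252.0, 220.0], [300.0, 220.0], [300.0, 255.0], [252.0, 255.0]]
0.003 [0.4684 0.0507] [0.113  0.082  0.1121] [np.float64(-90.1), np.float64(-179.9), np.float64(89.9)]
0.027 [0.4674 0.0489] [0.1106 0.0803 0.1097] [np.float64(-90.1), np.float64(-179.9), np.float64(89.9)]
[ 0.43702987 -0.4320407   0.34243711]
```

```bash
python3 - <<'E'
from h import *
I=np.load("top8.npy").mean(2).astype(np.float32)
ang=np.arctan2(2.8,64); M=np.array([np.cos(ang),np.sin(ang)]); N=np.array([-M[1],M[0]]); c=np.array([275.3,235.])
def prof(d,e,L,offs):
    s=np.arange(-L,L,.25); P=[c+d*s[:,None]+e*o for o in offs]
    return s,np.mean([cv2.remap(I,p[:,:1].astype(np.float32),p[:,1:].astype(np.float32),1)[:,0] for p in P],0)
def cross(s,p,t): i=np.where((p[:-1]-t)*(p[1:]-t)<0)[0]; return (s[i]+.25*(t-p[i])/(p[i+1]-p[i])).round(2)
s,p=prof(M,N,42,np.arange(-9,4)); u=cross(s,p,78); g=cross(s,p,165); print(u,g)
X=lambda v,z,d=M:onz("top",[c+d*v],z)[0,:2]
l,r=X(u[0],.027),X(u[-1],.003); pl,pr=X(g[0],.003),X(g[-1],.003)
print("drive",(l+r)/2,np.linalg.norm(l-r),"pad",(pl+pr)/2,np.linalg.norm(pl-pr))
for o in(-16,-8,0,8,16):
    s,p=prof(N,M,28,[o-1,o,o+1]); print(o,cross(s,p,75),cross(s,p,155))
E
```

```text
[-23.85  25.05] [-31.9   32.18]
drive [0.47348774 0.04946692] 0.1116461480100921 pad [0.47410763 0.0520966 ] 0.15040592016784568
-16 [-14.8   13.21] [-21.11]
-8 [-15.08  13.74  14.95  20.69] [-21.72]
0 [-14.45  20.77] [-21.34]
8 [-13.91  13.11  18.43  20.77] [-21.03]
16 [-14.33  12.93] [-21.57]
```

```bash
python3 -c "
from workcell import ticket
print(ticket.sign_off())"
```

```text
the job is handed in; nothing more can be done
None
```

The job is handed in at about 34 s: the tub is upright in the larger compartment, the stick flat in the smaller one, the adapter flat in the steel tray and the drive case on the pad with its long sides aligned (about 2.6 mm off centre lengthwise, which I left), and in the last pictures the screw dish and tape measure look undisturbed.

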